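# Load the UV bonding press, clamp it to the click and start it

### The job

Take the finished ruby disc out of the bonding press and lay it flat in the wooden tray, then lay each glass blank on the bench fully down into the die that matches its outline and shut the lid. Tighten the orange clamp knob clockwise until it slips and clicks, stopping after the first click or two (the glass cracks if you keep cranking), and turn the outer timer ring until its red pointer is at the green mark, without turning the small inner knob. With all that done, press the green start button; leave the other things on the bench where they are.

Things in the scene. Friction and masses are not known exactly. Their poses are not given: they have to be found in the camera images.
- press: green bench UV bonding press, 250 (x) x 370 (y) mm, fixed. Origin: at table level under the middle of the bed, where the clamp screw comes down; +x leads away from the robot, +y towards the lid's hinge. Bed top at z 30 mm, carrying four dies two by two at x = +-52.5 mm, y = +-42 mm (which die sits where varies). A brass boss (18 mm across, top z 54 mm) stands between them. Control strip along its -y side: y from -257 to -172 mm, top at z 40 mm
- lid_handle (a point): middle of the lid's steel bar handle: a round bar 12 mm thick, 120 mm long, parallel to the hinge (its own x axis), standing 40 mm beyond the lid's free edge; 225 mm from the hinge axis, which runs along the press x axis at press y = +95 mm, z = 62.5 mm. With the lid shut the bar lies at press y = -130 mm, z = 62.5 mm, and 28 mm is free between bar and lid edge
- lid (a joint): lid angle, rad: 0 shut (level), about 1.7 standing open, leaning outwards to +y. Amber see-through panel 215 x 178 x 10 mm in an aluminium frame; the stiff hinge holds it wherever it is left (about 7 N at the handle to move it). It shuts only over blanks that lie fully down; its underside is then 1.5 mm above them
- knob_grip (a point): orange clamp knob in the middle of the lid: an upright bar grip 56 mm long (its own x axis, one end marked white), 16 mm thick, 26 mm high; the point lies on its axis 11 mm below its top. With the lid shut the point is at z 93 mm and the knob's top at z 104 mm; the index washer below it (60 mm across) at z 72 mm
- screw (a joint): angle of the clamp screw and its steel index washer (red tick), rad, growing clockwise seen from above (tightening). It turns easily with the knob (0.07 N m) and stops home at 3.0; starts 0.8 to 2.1
- clutch (a joint): angle by which the knob has slipped round on the screw, rad, growing clockwise; 0 at the start (white end of the knob over the red tick). The knob drives the screw until it is home; then at about 0.25 N m it slips and clicks, one click each 0.52 rad (30 degrees)
- timer (a joint): angle of the timer, the aluminium outer ring of a coaxial pair: 60 mm across, z 41 to 63 mm, vertical axis at press x = -45 mm, y = -214.5 mm, red pointer; the small black knob stands on its middle. In rad, growing clockwise seen from above; 0 when the red pointer is at the green mark, which is on the strip on the robot side (press -x) of the ring; starts at -1.5 to -0.6. Stiffness 0.05 N m; it stays where it is left
- power_pointer (a point): rim point of the black inner knob (lamp power), which must stay as found (25 mm across, from z 63 to z 77 mm, same axis as the ring)
- start (a joint): travel of the start button, m: 0 up, 0.006 fully down (4 N); it springs back. Green, 28 mm across, on the control strip at press x = 75 mm, y = -214.5 mm; its top is at about z 62 mm; pressed straight down
- die_round: black graphite die on the press bed, round cavity 67 mm across. Rim walls 6 mm thick stand 8 mm above the cavity floor (rim top 14 mm above the die's underside); the die is 88 x 81 x 14 mm. Origin: centre of its underside, axes as the press; the cavity floor is 6 mm higher
- die_square: black graphite die on the press bed, square cavity 61 x 61 mm, sides along the press axes. Rim walls 6 mm thick stand 8 mm above the cavity floor (rim top 14 mm above the die's underside); the die is 88 x 81 x 14 mm. Origin: centre of its underside, axes as the press; the cavity floor is 6 mm higher
- die_oblong: black graphite die on the press bed, oblong cavity 49 (x) x 69 (y) mm. Rim walls 6 mm thick stand 8 mm above the cavity floor (rim top 14 mm above the die's underside); the die is 88 x 81 x 14 mm. Origin: centre of its underside, axes as the press; the cavity floor is 6 mm higher
- die_hex: black graphite die on the press bed, hexagonal cavity 59 mm across flats; two of its flats face press +x and -x. Rim walls 6 mm thick stand 8 mm above the cavity floor (rim top 14 mm above the die's underside); the die is 88 x 81 x 14 mm. Origin: centre of its underside, axes as the press; the cavity floor is 6 mm higher
- blank_round: cobalt-blue glass disc, 64 mm across, 20 mm thick; may be absent. Origin: centre of its underside
- blank_square: amber glass square, 58 x 58 x 20 mm; may be absent. Origin: centre of its underside, x and y axes along its sides
- blank_oblong: green glass oblong, 46 (x) x 66 (y) x 20 mm; may be absent. Origin: centre of its underside
- blank_hex: violet glass hexagon, 56 mm across flats, 20 mm thick; may be absent. Origin: centre of its underside; two of its flats face its own +x and -x
- finished: finished piece of the last batch: ruby-red disc 64 mm across, 20 mm thick, with a brass dot on top, lying in the round die at the start. Origin: centre of its underside
- tray: low wooden tray, outside 130 (x) x 120 (y) x 16 mm, walls and floor 5 mm, fixed. Origin: centre of its underside
- rod_jar: bystander, to be left alone: glass jar full of coloured rods, 80 mm across, rods up to 0.23 m high. Origin: centre of its underside
- paddle: bystander, to be left alone: graphite paddle with wooden handle, about 220 mm long, lying flat; origin near its middle
- tweezers: bystander, to be left alone: steel tweezers, 160 mm long, lying flat. Origin: centre of its underside
- frit_jar: bystander, to be left alone: jar with black lid, 56 mm across, 75 mm high. Origin: centre of its underside
- mug: bystander, to be left alone: white mug, 80 mm across, 90 mm high. Origin: centre of its underside
There are look-alikes about, which are no part of the job. Of the things that look like the tray, take the one that is farthest to the robot's left at the start.

How it is judged:
By the outcome, as a careful person would: the job done as asked, in the order asked, and still so for the second after the job is handed in, with the robot touching nothing.
Of blank_round, blank_square, blank_oblong, blank_hex only 2 to 4 are there at a start; the rules pass over those that are not, and their reading is None.
At some moment in a run one of blank_round, blank_square, blank_oblong, blank_hex may be knocked a few centimetres aside while the robot is not near it.
Once in a run the grip may slacken for a moment while it holds something.
It also fails if it takes over 210 s, if anything falls off the work surface, if the arm or the gripper's body presses on something with over 40 N, if the wrist force passes 120 N, or if a joint passes its speed limit or range.

### The arm

A 7-joint arm with a two-finger parallel gripper is mounted at the origin on the work surface. World frame = base frame: x ahead of the robot, y to its left, z up, the work surface at z = 0. Lengths are in mm, angles in rad, forces in N, time in s.
With the tool pointing down it reaches from about 350 to 900 mm from the base axis. Payload 19.9 kg.
Tool frame: the origin (TCP) lies midway between the tips of the shut fingers; the grasp point (between the pads) lies r.grasp_offset behind it (r.grasp_offset is the distance from the TCP to the grasp point, in mm); z points along the fingers, y is the direction in which the jaws open and shut (so a half turn about z gives the same grasp; the last joint's range is limited). The gripper opens to 85 mm and grips with 20 to 120 N. Pads are 22 mm wide; open, the fingers measure 114 mm over their backs; the gripper's body (76 mm by 85 mm) begins 54 mm behind the grasp point. The pads swing forward as they close: fully open they stand 13 mm farther back than shut.
Start: joints at [-1.254, 0.417, -0.01, 1.614, 0.005, 1.111, -0.053], TCP at [219.458, 585.18, 196.56] pointing down, gripper open.
Joint ranges: [-2.81, 2.81], [-0.39, 2.02], [-1.27, 1.25], [0.06, 2.57], [-1.19, 4.33], [0.19, 2], [-2.82, 2.82]. Speed limits (rad/s): [1.89, 1.89, 2.39, 2.39, 3.01, 3.01, 3.01].

### API

Orientations are given as a unit quaternion [w, x, y, z].
In Python, from workcell import r, snapshot gives the robot as it stands.
- The arm moves only by the shell command python3 -m crank 'ROWS' [OPENING] [FORCE]. ROWS is JSON, a list of rows, each an object with "offset": the shift along the world's x, y, z in cm, a list of three; "rot": the turn, a rotation vector about the world's x, y, z in rad, a list of three. A call has 1 to 5 rows; each row shifts and turns the commanded pose from where the row before left it; what a row does not reach is not made up. A row lasts 1/10 s, in which the tool goes at most 50 mm and 8.59 degrees, less where a joint would pass 70% of its speed; a pose out of reach is approached as far as the arm can. A call is refused whole if a number of a shift passes 5 or a number of a turn 0.15, either way. A call with a gripper value outside its range is refused whole. OPENING is the opening, from 0 (shut) to 1 (fully open), set as the call begins (- or left out, the last holds). The fingers move at their own pace and stop on an object; FORCE is the grip in N (left out, the last holds). Time passes only in rows, so rows that do not move let the fingers close. It gives the time, the measured TCP pose, the force and the opening at its end, in the units of the state.
- r.state(): the state, without advancing time (a new reading comes with each control period).
- snapshot(name): name is "scene" or "top" or "wrist"; returns a dict with "frame" (480x640x3 uint8, red, green, blue), "z_map" (480x640 float32, mm along the optical axis (not along the pixel's ray), 0 where there is no reading), "fov_y" (degrees; the focal length in pixels is half the picture's height over the tangent of half this angle, whatever the lens; pixels are square), "cx", "cy" (the principal point, pixels), "R" (3x3) and "t" (3): a world point X has camera coordinates R X + t; the wrist camera has in their place "mount" (4x4, takes a point from camera to tool coordinates, whose origin is the TCP and whose axes are the flange's). Camera axes: x right, y down, z forward; pixel columns grow to the right and rows downward; lengths in mm; the calibration is good to about 2 mm. A picture is of the moment at which its call begins: read the wrist's pose just before it.
- r.job_done(): hands the job in, once; it reports no verdict.
The state is a dict: "time_s": time; "joints": joint angles; "joint_vel": joint speeds; "effort": joint torques, N m; "position": TCP position; "eef_rot": TCP orientation; "ft_force": force on the tool from outside, world axes, zero at the start; "moment": the same for the moment, N m; "finger_gap": finger opening in mm.
Only numpy, scipy, OpenCV 4.12 (cv2) and the standard library are available. Lean on these libraries where they do the work, as an engineer would, in place of code of your own. Each camera call takes 0.05 s, during which the arm holds its last target.

## Working session

There is one attempt and no reset: what is moved stays moved. The work goes in short steps, Python scripts to look and compute and a shell command to move; the robot and the scene stay as the last step left them, time stands still between calls to the robot, and variables do not carry over. Pictures are saved under pics/ and viewed, and the job is handed in when it is done.

```bash
ls -la; mkdir -p pics; cat > h.py <<'E'
import numpy as np, cv2
from workcell import r, snapshot
def K(s):
    f=240/np.tan(np.radians(s["fov_y"]/2)); return f,s["cx"],s["cy"]
def cloud(s,pose=None):
    f,cx,cy=K(s); z=s["z_map"]; v,u=np.mgrid[0:480,0:640]
    P=np.stack([(u-cx)/f*z,(v-cy)/f*z,z],-1)
    if "R" in s: W=(P-np.array(s["t"]))@np.array(s["R"])
    else:
        from scipy.spatial.transform import Rotation as Ro
        q=pose["eef_rot"]; Rm=Ro.from_quat([q[1],q[2],q[3],q[0]]).as_matrix()
        M=np.array(s["mount"]); T=P@M[:3,:3].T+M[:3,3]; W=T@Rm.T+np.array(pose["position"])
    W[z==0]=np.nan
    return W
def save(n,img,scale=1): cv2.imwrite("pics/"+n+".png",cv2.cvtColor(cv2.resize(img,None,fx=scale,fy=scale,interpolation=cv2.INTER_NEAREST),cv2.COLOR_RGB2BGR))
E
python3 - <<'E'
from h import *
print(r.state(), r.grasp_offset)
for n in ["scene","top","wrist"]:
    p=r.state(); s=snapshot(n); save(n+"0",s["frame"]); W=cloud(s,p); np.savez("pics/"+n+"0.npz",W=W,f=s["frame"])
    print(n,s["fov_y"],s["cx"],s["cy"],s.get("R"),s.get("t"),s.get("mount"))
    print(np.round(W[::120,::160]).tolist())
E
```

```text
total 12
drwxr-xr-x  3 agent agent 4096 Dec  6 09:31 .
drwxr-xr-x 23 root  root  4096 Dec  6 09:31 ..
drwxr-xr-x  2 agent agent 4096 Dec  6 09:31 pics
{'time_s': 0.0, 'joints': array([-1.25351696,  0.41799226, -0.01030185,  1.61420263,  0.00471157,
        1.11067771, -0.0530727 ]), 'joint_vel': array([-2.69622391e-04, -1.20752157e-03,  2.20127934e-04,  1.44027202e-05,
        1.53862587e-03, -2.31835642e-04,  1.77069978e-04]), 'effort': array([-1.00603793e-03, -8.64458299e+01,  6.78490587e-01, -4.34907997e+01,
        1.91104144e-02,  7.14219655e-03,  9.83343352e-05]), 'position': array([219.33389766, 584.82194563, 195.93692935]), 'eef_rot': array([-6.06788781e-05,  1.78458693e-01,  9.83947204e-01, -6.25295034e-04]), 'ft_force': array([-0.16370305, -0.29736385, -0.73288824]), 'moment': array([ 0.00064873, -0.060205  ,  0.0545906 ]), 'finger_gap': 85.43643771529828} 18.700000000000003
scene 53.32097199234362 330.592006573722 241.87265247718858 [[-0.23018855  0.97301119  0.01620052]
 [ 0.78228022  0.19491751 -0.59164585]
 [-0.5788358  -0.12351675 -0.80603519]] [ 188.72618679 -286.1207
[... 1013 characters left out ...]
54240565200954 319.39711598515316 236.43073686888414 None None [[-9.39338802e-04 -9.50213629e-01 -3.11597781e-01  7.89374885e+01]
 [ 9.99999450e-01 -1.03761549e-03  1.49609824e-04  5.34194613e-01]
 [-4.65479976e-04 -3.11597469e-01  9.50214081e-01 -1.77005133e+02]
 [ 0.00000000e+00  0.00000000e+00  0.00000000e+00  1.00000000e+00]]
[[[-17.0, 401.0, 1.0], [112.0, 587.0, 266.0], [125.0, 621.0, 264.0], [138.0, 656.0, 264.0]], [[62.0, 347.0, 0.0], [136.0, 574.0, 264.0], [150.0, 612.0, 264.0], [164.0, 650.0, 265.0]], [[156.0, 281.0, -1.0], [164.0, 559.0, 264.0], [180.0, 600.0, 264.0], [196.0, 642.0, 265.0]], [[270.0, 204.0, -0.0], [194.0, 547.0, 274.0], [389.0, 522.0, -0.0], [225.0, 631.0, 275.0]]]
```

View pics/scene0.png

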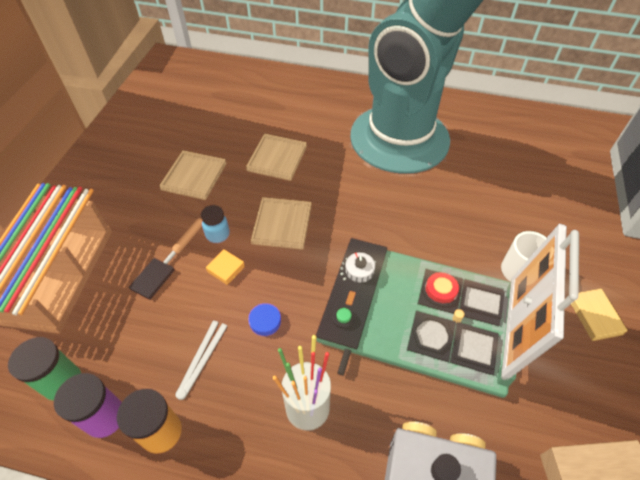

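View pics/top0.png

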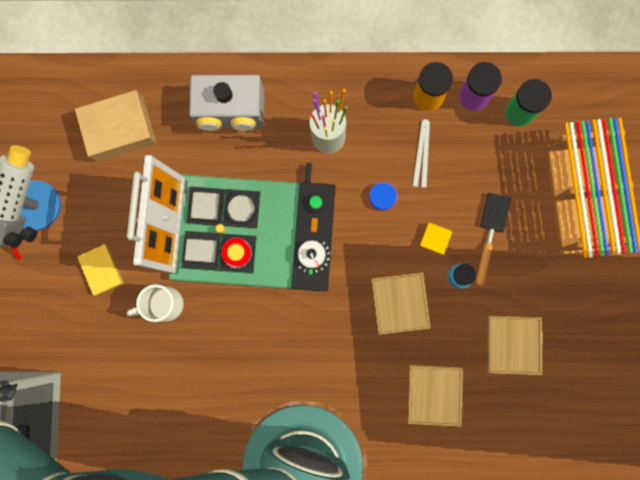

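View pics/wrist0.png

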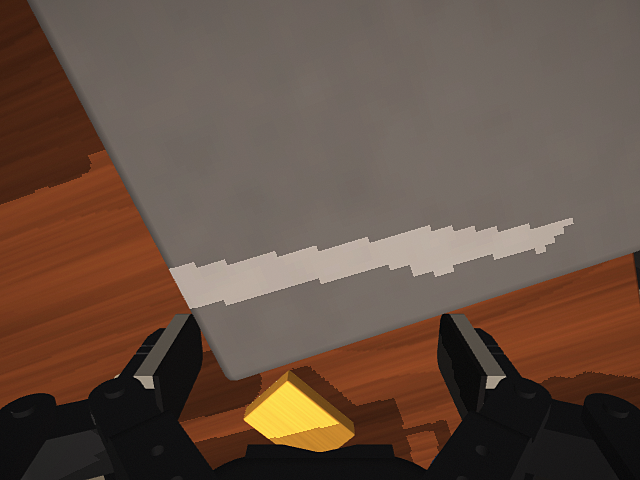

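```bash
python3 - <<'E'
from h import *
d=np.load("pics/top0.npz"); W=d["W"]; f=d["f"]
save("c1",f[140:300,120:340],3.6); save("c2",f[170:330,340:520],4)
save("c4",f[230:310,70:200],5)
d2=np.load("pics/scene0.npz"); save("c3",d2["f"][220:400,310:630],2.4)
for n,(u,v) in dict(tray=(400,303),t2=(515,345),t3=(436,395),round=(383,196),sq=(436,238),sponge=(100,270),hex=(240,208),sqd=(204,206),d4=(200,250),ruby=(236,253),boss=(220,228),mug=(158,304),jar=(327,130),frit=(462,275),start=(316,202),timer=(312,254),greybox=(30,400),strip=(315,225),bed=(275,230)).items():
    print(n,np.round(np.nanmedian(W[v-2:v+3,u-2:u+3].reshape(-1,3),0)))
E
```

```text
tray [ 369. -225.    3.]
t2 [ 273. -489.    5.]
t3 [ 159. -305.    4.]
round [ 619. -186.   20.]
sq [ 520. -309.   20.]
sponge [444. 474.  20.]
hex [587. 148.  34.]
sqd [593. 233.  35.]
d4 [489. 239.  36.]
ruby [480. 152.  56.]
boss [538. 190.  53.]
mug [365. 340.   4.]
jar [745. -55. 119.]
frit [ 429. -357.   74.]
start [597. -30.  60.]
timer [476. -22.  76.]
greybox [163. 558. 145.]
strip [547. -27.  41.]
bed [536.  66.  30.]
```

View pics/c1.png

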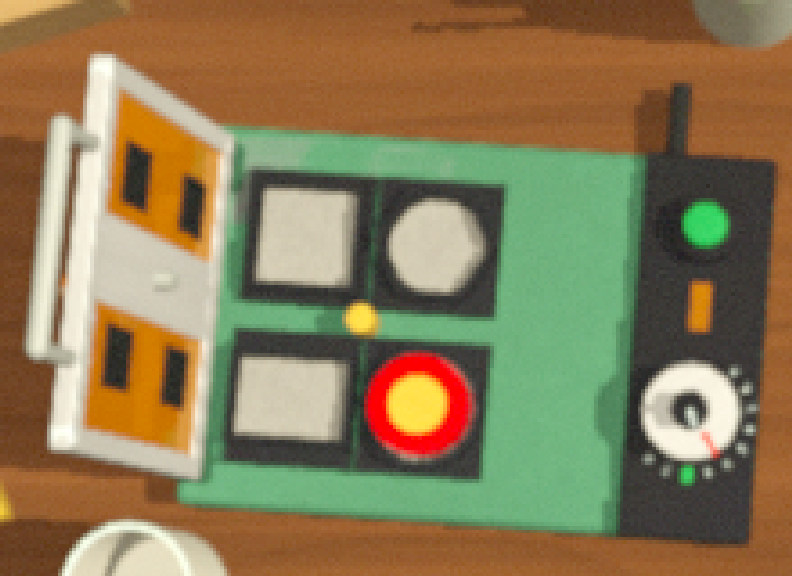

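View pics/c2.png

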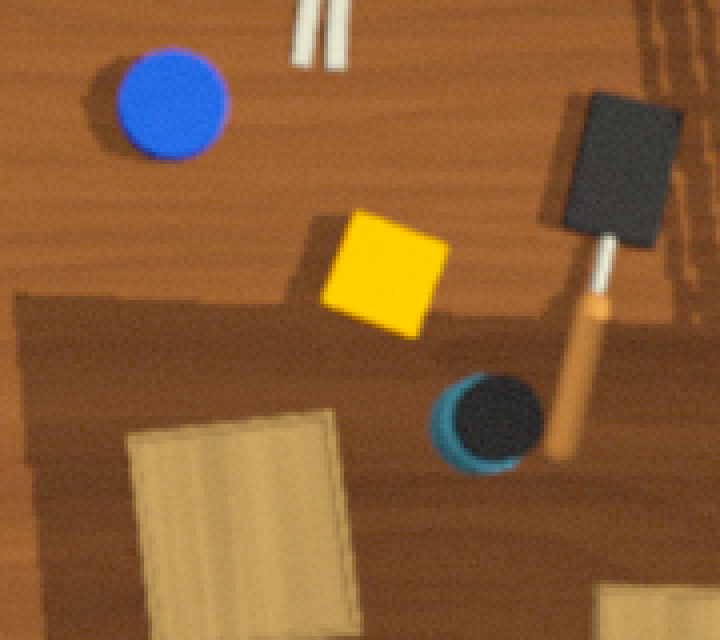

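View pics/c3.png

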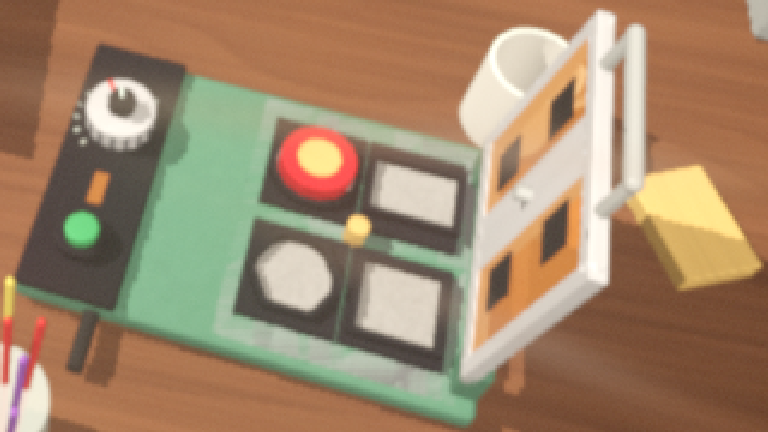

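View pics/c4.png

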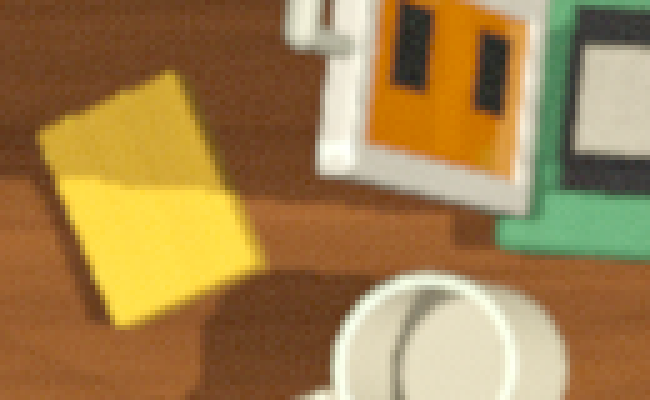

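The top view shows the press with its lid open on the left. The ruby is in the round die at (236,253), the hex die at (240,208), the square die at (204,206) and the oblong die at (200,250).

Candidates I could confuse:
- **Tray look-alikes:** (400,303) at y=-225, (436,395) at y=-305, (515,345) at y=-489. The leftmost is (400,303).
- **Blanks:** blue disc at (383,196), 20 mm high, and amber square at (436,238), 20 mm high. The yellow slab at (100,270) is a sponge, too large to be a blank.
- **Ruby:** the only red disc with a dot, at z 56.

The green and violet blanks are absent.

```bash
python3 - <<'E'
from h import *
d=np.load("pics/top0.npz"); W=d["W"]; f=d["f"].astype(int)
R,G,B=f[...,0],f[...,1],f[...,2]
hsv=cv2.cvtColor(d["f"],cv2.COLOR_RGB2HSV)
def comp(name,m,zlo,zhi,box):
    u0,u1,v0,v1=box; mm=np.zeros(m.shape,bool); mm[v0:v1,u0:u1]=m[v0:v1,u0:u1]
    mm&=(W[...,2]>zlo)&(W[...,2]<zhi)
    P=W[mm]; 
    if len(P)<5: print(name,len(P)); return
    c,(w,h),a=cv2.minAreaRect(P[:,:2].astype(np.float32))
    print(name,len(P),"mean",np.round(P.mean(0),1),"rect",np.round(c,1),round(w,1),round(h,1),round(a,1))
blue=(B>150)&(R<90); comp("blue",blue,10,30,(340,420,160,230))
am=(R>200)&(G>150)&(B<80); comp("amber",am,12,30,(400,470,210,270))
red=(R>180)&(G<80); comp("red",(red|am),50,62,(215,260,230,275))
comp("boss",am,48,60,(212,228,220,236))
grn=(G>150)&(R<80); comp("start",grn,50,70,(300,330,190,215))
comp("ring",(R>150)&(G>150),52,72,(290,335,235,275))
comp("tray",(R>150)&(G>120)&(B<150),8,25,(360,440,265,340))
comp("bedtop",(G>R+20)&(G>B),25,35,(160,340,160,300))
dk=(R<70)&(G<70)&(B<75); comp("strip",dk,35,45,(290,340,175,300))
comp("dies",dk,38,48,(180,265,180,275))
lid=W[150:280,120:185].reshape(-1,3); l=lid[lid[:,2]>270]; print("handle",len(l),np.round(np.nanmean(l,0)),np.round(np.nanmin(l,0)),np.round(np.nanmax(l,0)))
E
python3 -m crank '[{"offset":[0,0,5],"rot":[0,0,0]},{"offset":[0,0,5],"rot":[0,0,0]},{"offset":[0,0,5],"rot":[0,0,0]}]' 1 60
```

```text
blue 544 mean [ 619.6 -184.7   19.1] rect [ 619.9 -184.6] 59.1 62.9 88.0
amber 593 mean [ 519.4 -307.9   19.3] rect [ 519.1 -307.8] 57.5 57.5 68.2
red 534 mean [483.  153.5  55.5] rect [489.1 165.2] 90.9 61.0 63.5
boss 39 mean [537.6 190.4  53.2] rect [537.6 191.3] 15.9 14.2 84.2
start 115 mean [597.7 -28.3  59.8] rect [598.4 -28.4] 28.5 25.2 1.9
ring 460 mean [476.6 -19.5  62.4] rect [477.1 -19.3] 58.9 59.2 79.9
tray 721 mean [ 369.4 -224.6   12.8] rect [ 368.4 -224.9] 129.0 120.1 6.6
bedtop 6080 mean [528.8 123.   29.7] rect [533.6 139.7] 327.4 248.3 85.9
strip 2181 mean [526.1 -22.   39.6] rect [522.2 -22.4] 81.3 249.2 85.9
dies 840 mean [539.9 192.2  42.4] rect [537.4 191.4] 162.4 185.8 86.1
handle 465 [545. 311. 289.] [480. 301. 270.] [612. 323. 298.]
time_s: 0.45
position: [219.3, 584.7, 348.3]
eef_rot: [-0.0, 0.178, 0.984, -0.0]
ft_force: [0.0, 0.3, -0.3]
finger_gap: 85.8
```

```bash
python3 -m crank '[{"offset":[2.2,-3.6,0],"rot":[0,0,-0.107]},{"offset":[2.2,-3.6,0],"rot":[0,0,-0.107]},{"offset":[2.2,-3.6,0],"rot":[0,0,-0.107]},{"offset":[2.2,-3.6,0],"rot":[0,0,-0.107]},{"offset":[2.2,-3.6,0],"rot":[0,0,-0.107]}]'
python3 -m crank '[{"offset":[2.2,-3.6,0],"rot":[0,0,-0.107]},{"offset":[2.2,-3.6,0],"rot":[0,0,-0.107]},{"offset":[2.2,-3.6,0],"rot":[0,0,-0.107]},{"offset":[2.2,-3.6,0],"rot":[0,0,-0.107]},{"offset":[2.2,-3.6,0],"rot":[0,0,-0.107]}]'
python3 -m crank '[{"offset":[2.1,-3.6,-4],"rot":[0,0,-0.107]},{"offset":[2.2,-3.6,-4],"rot":[0,0,-0.107]},{"offset":[0,0,-5],"rot":[0,0,0]},{"offset":[0,0,0],"rot":[0,0,0]}]'
python3 - <<'E'
from h import *
p=r.state(); print(p["joints"],p["position"]); s=snapshot("wrist"); save("w1",s["frame"]); W=cloud(s,p); np.savez("pics/w1.npz",W=W,f=s["frame"])
E
```

```text
time_s: 0.95
position: [330.0, 403.5, 346.5]
eef_rot: [-0.0, 0.434, 0.901, -0.0]
ft_force: [1.1, 1.1, 0.5]
finger_gap: 85.5
time_s: 1.45
position: [440.0, 223.5, 346.6]
eef_rot: [-0.0, 0.657, 0.754, 0.0]
ft_force: [0.7, 0.1, 0.0]
finger_gap: 85.5
time_s: 1.85
position: [473.9, 161.4, 222.9]
eef_rot: [-0.001, 0.733, 0.681, -0.004]
ft_force: [-0.4, -0.3, 0.0]
finger_gap: 85.1
[-0.77852668  0.18056861  0.43914513  1.89231091 -0.0844321   1.09528492
 -0.37971778] [473.94508097 161.35778612 222.92435334]
```

View pics/w1.png

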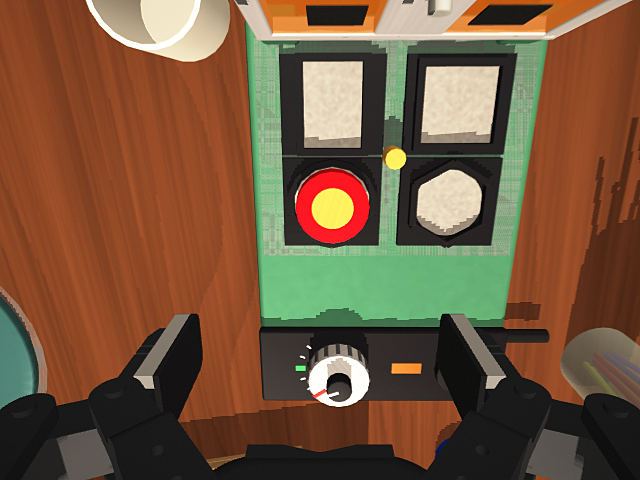

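```bash
cat >> h.py <<'E'
def comp(W,m,zlo,zhi,box=(0,640,0,480)):
    u0,u1,v0,v1=box; mm=np.zeros(m.shape,bool); mm[v0:v1,u0:u1]=m[v0:v1,u0:u1]
    mm&=(W[...,2]>zlo)&(W[...,2]<zhi)
    n,l,st,_=cv2.connectedComponentsWithStats(mm.astype(np.uint8))
    if n<2: return None
    k=1+np.argmax(st[1:,4]); P=W[l==k]
    c,wh,a=cv2.minAreaRect(P[:,:2].astype(np.float32)); e,er=cv2.minEnclosingCircle(P[:,:2].astype(np.float32))
    return dict(n=len(P),mean=np.round(P.mean(0),1),rect=(np.round(c,1),np.round(wh,1),round(a,1)),circ=(np.round(e,1),round(er,1)))
def col(f):
    f=f.astype(int); R,G,B=f[...,0],f[...,1],f[...,2]
    return dict(red=(R>150)&(G<90)&(B<90),amber=(R>180)&(G>130)&(B<110),blue=(B>130)&(R<110)&(G<160),green=(G>130)&(R<100)&(B<140))
E
python3 - <<'E'
from h import *
d=np.load("pics/w1.npz"); W=d["W"]; c=col(d["f"])
print(comp(W,c["red"],50,62)); print("boss",comp(W,c["amber"],49,60,(375,415,140,180)))
print(W[215,450],W[105,460],W[200,150],W[385,350])
E
```

```text
{'n': 2745, 'mean': array([484.3, 154.4,  55.6]), 'rect': (array([484.2, 153. ]), array([62.8, 62.7]), 79.2), 'circ': (array([483.9, 152.8]), 32.0)}
boss {'n': 332, 'mean': array([539.3, 191.1,  53.7]), 'rect': (array([539.4, 191.1]), array([16.6, 16.4]), 42.3), 'circ': (array([539.5, 190.9]), 8.6)}
[591.49377529 133.60818919  35.94214449] [597.44307854 229.21262201  35.93873131] [304.55377981 160.34395437   0.87637226] [489.93197632 -15.14566628  74.75494407]
```

```bash
python3 -m crank '[{"offset":[0,0,-3],"rot":[0,0,0]},{"offset":[0,0,0],"rot":[0,0,0]}]'; python3 -c "
from h import *
print(r.state()['position'],r.state()['joints'])"
```

```text
time_s: 2.1
position: [475.8, 163.9, 197.5]
eef_rot: [-0.0, 0.731, 0.682, -0.001]
ft_force: [-0.2, -0.7, 1.4]
finger_gap: 85.5
[475.82803348 163.85431139 197.51753077] [-0.77286324  0.21003932  0.4350182   1.92131779 -0.1024777   1.03340607
 -0.36354662]
```

```bash
python3 -m crank '[{"offset":[0.75,-1.1,-4],"rot":[0,0,0]},{"offset":[0,0,-4],"rot":[0,0,0]},{"offset":[0,0,-3.5],"rot":[0,0,0]},{"offset":[0,0,-2.8],"rot":[0,0,0]},{"offset":[0,0,0],"rot":[0,0,0]}]'
python3 -m crank '[{"offset":[0,0,0],"rot":[0,0,0]}]'
```

```text
time_s: 2.6
position: [483.5, 152.8, 54.1]
eef_rot: [-0.001, 0.732, 0.682, -0.001]
ft_force: [-0.2, -0.2, -0.4]
finger_gap: 85.6
time_s: 2.7
position: [485.2, 153.1, 56.7]
eef_rot: [0.0, 0.732, 0.682, 0.001]
ft_force: [-0.0, 0.1, 0.6]
finger_gap: 85.3
```

```bash
python3 -m crank '[{"offset":[-0.05,0,-1.5],"rot":[0,0,0]},{"offset":[0,0,0],"rot":[0,0,0]},{"offset":[0,0,0],"rot":[0,0,0]}]'
python3 -c "
from h import *
p=r.state(); s=snapshot('wrist'); save('w2',s['frame'])"
```

```text
time_s: 3.0
position: [484.4, 152.7, 41.4]
eef_rot: [0.0, 0.732, 0.681, 0.001]
ft_force: [0.3, -0.2, -0.7]
finger_gap: 85.1
```

View pics/w2.png

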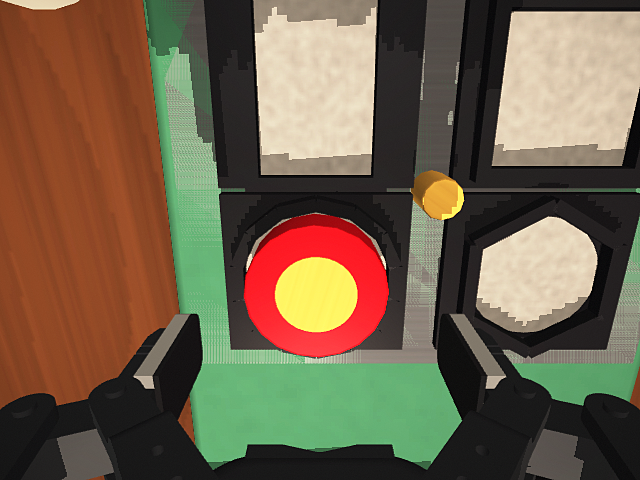

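The disc is centred at (316,295), where the grasp point should project, so I'm closing.

```bash
python3 -m crank '[{"offset":[0,0,0],"rot":[0,0,0]},{"offset":[0,0,0],"rot":[0,0,0]},{"offset":[0,0,0],"rot":[0,0,0]},{"offset":[0,0,0],"rot":[0,0,0]},{"offset":[0,0,0],"rot":[0,0,0]}]' 0.5 60
python3 -m crank '[{"offset":[0,0,1],"rot":[0,0,0]},{"offset":[0,0,2],"rot":[0,0,0]},{"offset":[0,0,3],"rot":[0,0,0]},{"offset":[0,0,4],"rot":[0,0,0]}]' 
python3 -c "
from h import *
p=r.state(); s=snapshot('wrist'); save('w3',s['frame'])"
```

```text
time_s: 3.55
position: [483.5, 152.1, 39.6]
eef_rot: [-0.0, 0.732, 0.681, -0.0]
ft_force: [0.4, -0.5, 0.8]
finger_gap: 42.6
time_s: 3.95
position: [482.8, 151.5, 140.3]
eef_rot: [-0.0, 0.732, 0.681, -0.001]
ft_force: [-0.2, 0.4, 0.5]
finger_gap: 43.0
```

View pics/w3.png

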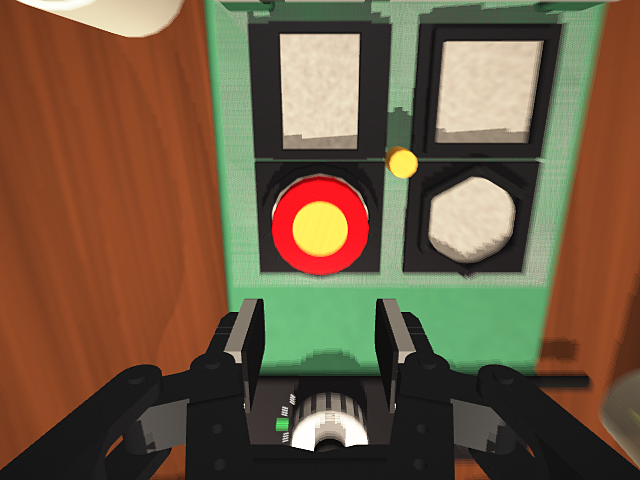

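The fingers closed to 43 mm above the disc and missed it. I'll measure where the fingertips really are in tool coordinates.

```bash
python3 - <<'E'
from h import *
p=r.state(); s=snapshot('wrist'); f,cx,cy=K(s); z=s["z_map"]; v,u=np.mgrid[0:480,0:640]
P=np.stack([(u-cx)/f*z,(v-cy)/f*z,z],-1); M=np.array(s["mount"]); T=P@M[:3,:3].T+M[:3,3]
for (u0,v0) in [(258,303),(262,310),(255,330),(382,303),(390,320),(258,360),(320,230),(250,310)]:
    print((u0,v0),np.round(T[v0,u0],1), round(float(z[v0,u0]),1))
m=(z>0)&(z<200); 
t=T[m]; print("max z",np.sort(t[:,2])[-20:]); print(p["position"],p["eef_rot"],p["finger_gap"])
q=t[(abs(t[:,1])<35)&(abs(t[:,0])<15)]; print(len(q), np.percentile(q[:,2],[50,90,99,100]))
E
```

```text
(258, 303) [ 11.  -21.2 -43.2] 148.6
(262, 310) [  6.9 -20.2 -40.9] 152.1
(255, 330) [  7.4 -20.6 -55.7] 137.8
(382, 303) [ 11.1  23.6 -43.4] 148.4
(390, 320) [ 11.   24.5 -55.5] 137.0
(258, 360) [ -4.7 -20.3 -55.2] 142.1
(320, 230) [-3.1  1.5 91.5] 281.1
(250, 310) [ 11.4 -23.1 -49.1] 142.8
max z [-37.03113461 -37.02320148 -37.01144742 -36.99339924 -36.98267855
 -36.97330796 -36.96419231 -36.96395564 -36.81712152 -36.76941779
 -36.73207145 -36.66883399 -36.63781497 -36.6005439  -36.53402609
 -36.51349084 -36.49780577 -36.3373029  -35.96984791 -34.69988704]
[485.83706034 152.25310974 146.85590283] [0.00093215 0.73245974 0.68080432 0.00270934] 43.16002201254477
15438 [-83.09643605 -51.50047639 -40.19408715 -34.69988704]
```

```bash
cat > tip.py <<'E'
from h import *
import sys
p=r.state(); s=snapshot('wrist'); f,cx,cy=K(s); z=s["z_map"]; v,u=np.mgrid[0:480,0:640]
P=np.stack([(u-cx)/f*z,(v-cy)/f*z,z],-1); M=np.array(s["mount"]); T=P@M[:3,:3].T+M[:3,3]
m=(z>0)&(z<195)&(abs(T[...,0])<18)&(abs(T[...,1])<60)
t=T[m]; print(p["finger_gap"],p["position"],np.round(np.percentile(t[:,2],[50,90,95,98,99,99.8]),1))
save(sys.argv[1],s["frame"])
E
python3 -m crank '[{"offset":[0,0,0],"rot":[0,0,0]},{"offset":[0,0,0],"rot":[0,0,0]},{"offset":[0,0,0],"rot":[0,0,0]},{"offset":[0,0,0],"rot":[0,0,0]},{"offset":[0,0,0],"rot":[0,0,0]}]' 0
python3 -m crank '[{"offset":[0,0,0],"rot":[0,0,0]},{"offset":[0,0,0],"rot":[0,0,0]}]'
python3 tip.py w4
```

```text
time_s: 4.55
position: [483.4, 151.9, 139.1]
eef_rot: [-0.0, 0.732, 0.681, -0.0]
ft_force: [0.1, 0.4, 0.3]
finger_gap: 0.1
time_s: 4.75
position: [483.5, 152.0, 139.4]
eef_rot: [-0.0, 0.732, 0.681, -0.0]
ft_force: [-0.6, 1.4, -0.6]
finger_gap: 0.2
0.191433462475624 [483.53892312 152.00099005 139.42702186] [-101.6  -79.   -63.4  -50.8  -45.8  -40.8]
```

View pics/w4.png

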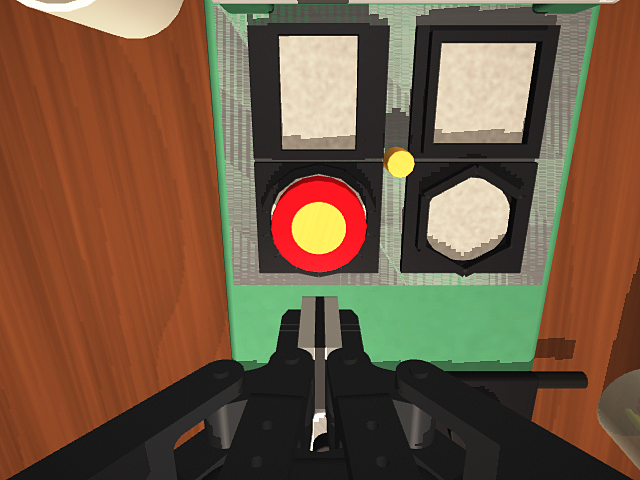

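```bash
python3 - <<'E'
from h import *
p=r.state(); s=snapshot('scene'); save('s1',s["frame"]); W=cloud(s); np.savez("pics/s1.npz",W=W,f=s["frame"])
f,cx,cy=K(s); R=np.array(s["R"]);t=np.array(s["t"])
for dz in (0,18.7,37,60):
    c=R@(p["position"]+[0,0,dz])+t; print(dz,f*c[0]/c[2]+cx,f*c[1]/c[2]+cy,c[2])
c=R@p["position"]+t; u,v=int(f*c[0]/c[2]+cx),int(f*c[1]/c[2]+cy)
save("s1c",s["frame"][v-110:v+50,u-100:u+100],4)
print(u,v)
E
```

```text
0 450.8555241846691 262.62148349782444 904.6733509029549
18.7 453.0559808061433 257.0281544127903 889.6004928421523
37 455.28277700740995 251.36787288874737 874.8500488575165
60 458.19028279916824 243.97729924542253 856.3112394779197
450 262
```

View pics/s1c.png

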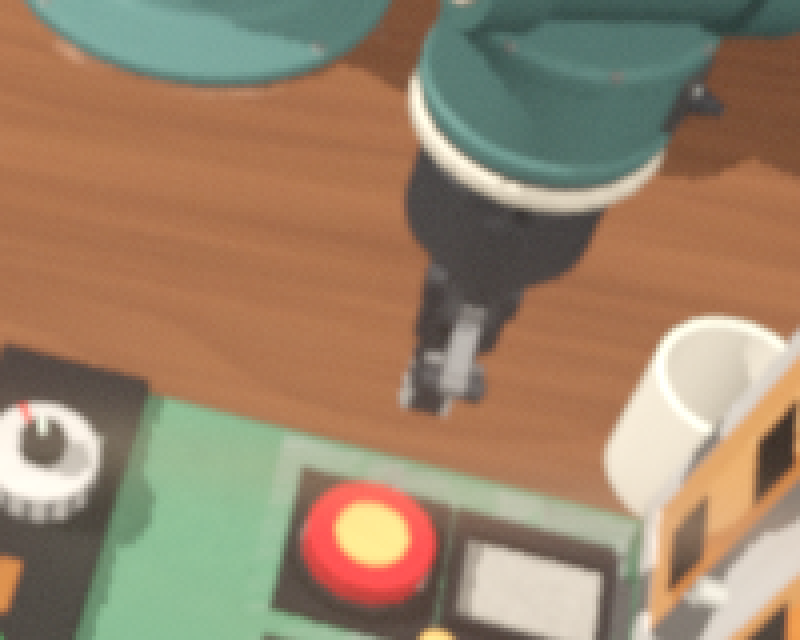

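```bash
python3 - <<'E'
from h import *
d=np.load("pics/s1.npz"); W=d["W"]
for v in range(244,262,2): print(v,[tuple(np.round(W[v,u]).astype(int)) if np.isfinite(W[v,u,0]) else None for u in (449,452,454,456,458,460,464,468)])
E
python3 - <<'E'
from h import *
p=r.state(); s=snapshot('wrist'); f,cx,cy=K(s); z=s["z_map"]; v,u=np.mgrid[0:480,0:640]
P=np.stack([(u-cx)/f*z,(v-cy)/f*z,z],-1); M=np.array(s["mount"]); T=P@M[:3,:3].T+M[:3,3]
for v0 in (294,296,298,300,305,310,320,340): print(v0,np.round(T[v0,308],1),np.round(T[v0,330],1))
E
```

```text
244 [(np.int64(329), np.int64(166), np.int64(-3)), (np.int64(509), np.int64(137), np.int64(228)), (np.int64(519), np.int64(138), np.int64(242)), (np.int64(538), np.int64(137), np.int64(267)), (np.int64(539), np.int64(140), np.int64(270)), (np.int64(536), np.int64(143), np.int64(267)), (np.int64(538), np.int64(149), np.int64(271)), (np.int64(529), np.int64(157), np.int64(261))]
246 [(np.int64(337), np.int64(166), np.int64(0)), (np.int64(489), np.int64(142), np.int64(198)), (np.int64(540), np.int64(135), np.int64(264)), (np.int64(542), np.int64(137), np.int64(267)), (np.int64(543), np.int64(140), np.int64(269)), (np.int64(541), np.int64(144), np.int64(268)), (np.int64(541), np.int64(149), np.int64(270)), (np.int64(538), np.int64(156), np.int64(268))]
248 [(np.int64(345), np.int64(166), np.int64(3)), (np.int64(512), np.int64(139), np.int64(222)), (np.int64(537), np.int64(137), np.int64(255)), (np.int64(542), np.int64(139), np.int64(262)), (np.int64(544), np.int64(141), np.int64(266)), (np.int64(542), np.int64(145), np.int64(263)), (np.int64(543), np.int64(150), np.int64(267)), (np.int64
[... 1920 characters left out ...]
), np.int64(170), np.int64(-2)), (np.int64(374), np.int64(176), np.int64(0)), (np.int64(374), np.int64(180), np.int64(1)), (np.int64(372), np.int64(185), np.int64(0)), (np.int64(370), np.int64(189), np.int64(-1)), (np.int64(370), np.int64(193), np.int64(0)), (np.int64(368), np.int64(202), np.int64(1)), (np.int64(365), np.int64(211), np.int64(0))]
294 [-60.   -7.7 109.3] [-60.4   9.2 110.2]
296 [-62.1  -7.7 110.2] [-61.4   9.2 108.6]
298 [ 10.8  -3.3 -38.8] [ 11.1   4.9 -39.4]
300 [ 11.1  -3.2 -41.1] [ 11.5   4.8 -41.9]
305 [ 11.4  -3.1 -45.6] [ 11.6   4.7 -46. ]
310 [ 11.5  -3.  -49.5] [ 11.    4.7 -48.5]
320 [ 11.4  -2.8 -56.1] [ 11.4   4.5 -56.1]
340 [ 11.6  -2.5 -68.5] [ 11.8   4.2 -68.7]
```

Wrist and scene clouds agree: the fingertips end about 39 mm behind the reported TCP, which explains the miss. I'll work from the measured tips, so next I measure them at about 70 mm opening.

```bash
cat > tip.py <<'E'
from h import *
import sys
p=r.state(); s=snapshot('wrist'); f,cx,cy=K(s); z=s["z_map"]; v,u=np.mgrid[0:480,0:640]
P=np.stack([(u-cx)/f*z,(v-cy)/f*z,z],-1); M=np.array(s["mount"]); T=P@M[:3,:3].T+M[:3,3]
m=(z>0)&(z<195)&(abs(T[...,0]-9)<5)&(abs(T[...,1])<60)&(T[...,2]<-25)
for sg in (-1,1):
    t=T[m&(T[...,1]*sg>0)]; k=np.argsort(t[:,2])[-25:]; print(sg,np.round(t[k].mean(0),1))
print(p["finger_gap"],p["position"],p["ft_force"])
save(sys.argv[1],s["frame"]); np.savez("pics/"+sys.argv[1]+".npz",W=cloud(s,p),f=s["frame"])
E
python3 -m crank '[{"offset":[0,0,0],"rot":[0,0,0]},{"offset":[0,0,0],"rot":[0,0,0]},{"offset":[0,0,0],"rot":[0,0,0]},{"offset":[0,0,0],"rot":[0,0,0]},{"offset":[0,0,0],"rot":[0,0,0]}]' 0.85
python3 -m crank '[{"offset":[0,0,0],"rot":[0,0,0]},{"offset":[0,0,0],"rot":[0,0,0]}]'
python3 tip.py w5
python3 -m crank '[{"offset":[0,0,0],"rot":[0,0,0]},{"offset":[0,0,0],"rot":[0,0,0]},{"offset":[0,0,0],"rot":[0,0,0]}]' 1
python3 tip.py w6
```

```text
time_s: 5.4
position: [483.6, 152.1, 139.5]
eef_rot: [-0.0, 0.732, 0.681, -0.0]
ft_force: [1.3, 0.6, 0.8]
finger_gap: 71.7
time_s: 5.6
position: [483.5, 152.1, 139.5]
eef_rot: [-0.0, 0.732, 0.681, -0.0]
ft_force: [-0.7, 0.1, -0.0]
finger_gap: 72.9
-1 [  6.7 -35.3 -44.2]
1 [  7.1  37.6 -44.4]
72.86767259299671 [483.54625686 152.05397602 139.51224398] [-0.65348112  0.13796366 -0.01694841]
time_s: 5.95
position: [483.5, 152.1, 139.5]
eef_rot: [-0.0, 0.732, 0.681, -0.0]
ft_force: [-0.5, 0.3, 0.5]
finger_gap: 85.3
-1 [  6.8 -41.8 -48.6]
1 [  6.9  43.7 -48.9]
85.29888430631576 [483.54933445 152.05489627 139.53636507] [-0.48126399  0.32743728  0.48319051]
```

```bash
python3 -m crank '[{"offset":[0,0,-5],"rot":[0,0,0]},{"offset":[0,0.05,-4],"rot":[0,0,0]},{"offset":[0,0,-3.0],"rot":[0,0,0]},{"offset":[0,0,-1.4],"rot":[0,0,0]},{"offset":[0,0,0],"rot":[0,0,0]}]'
python3 -m crank '[{"offset":[0,0,0],"rot":[0,0,0]}]'; python3 tip.py w7
```

```text
time_s: 6.5
position: [482.9, 152.1, 4.4]
eef_rot: [-0.0, 0.732, 0.681, -0.001]
ft_force: [0.6, 0.1, -0.2]
finger_gap: 85.4
time_s: 6.6
position: [484.2, 152.6, 6.6]
eef_rot: [0.0, 0.732, 0.681, 0.0]
ft_force: [0.8, 0.2, 1.0]
finger_gap: 85.3
-1 [  9.3 -37.9 -28.1]
1 [  9.4  41.9 -27.9]
85.3065636398548 [484.22724104 152.63351142   6.56169427] [0.77446712 0.19989692 0.97176187]
```

View pics/w7.png

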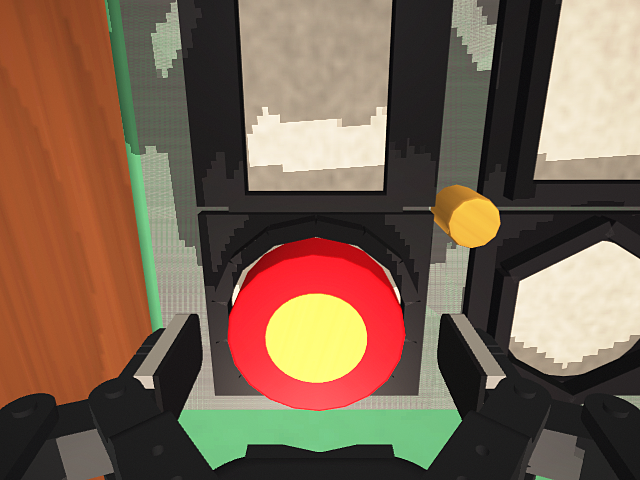

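The disc now sits between the pads, centred at (316,338). Closing.

```bash
python3 -m crank '[{"offset":[0,0,0],"rot":[0,0,0]},{"offset":[0,0,0],"rot":[0,0,0]},{"offset":[0,0,0],"rot":[0,0,0]},{"offset":[0,0,0],"rot":[0,0,0]},{"offset":[0,0,0],"rot":[0,0,0]}]' 0.5 60
python3 -m crank '[{"offset":[0,0,0.5],"rot":[0,0,0]},{"offset":[0,0,1],"rot":[0,0,0]},{"offset":[0,0,2],"rot":[0,0,0]},{"offset":[0,0,3],"rot":[0,0,0]},{"offset":[0,0,3],"rot":[0,0,0]}]' 
python3 tip.py w8
```

```text
time_s: 7.15
position: [484.2, 153.0, 7.1]
eef_rot: [0.0, 0.732, 0.681, 0.001]
ft_force: [-5.1, -1.6, 20.9]
finger_gap: 61.4
time_s: 7.65
position: [483.3, 152.3, 102.2]
eef_rot: [0.0, 0.732, 0.681, -0.0]
ft_force: [0.1, 0.1, -0.8]
finger_gap: 61.2
-1 [ 10.6 -30.6 -40.8]
1 [ 11.6  31.  -39. ]
61.223839557169036 [483.33969626 152.33492235 102.1659569 ] [ 0.08701214  0.10561166 -0.75116705]
```

View pics/w8.png

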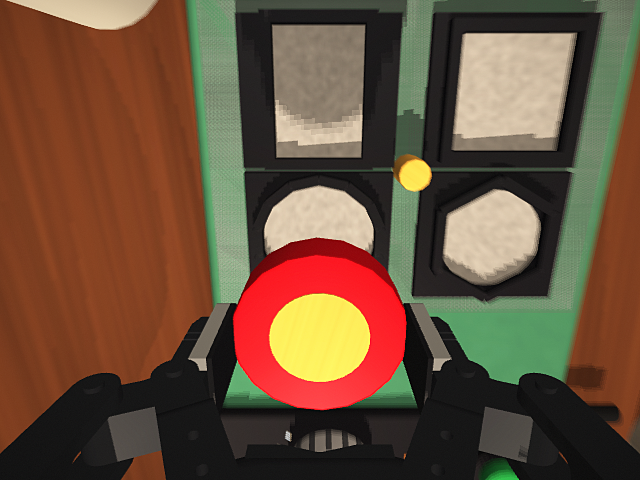

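```bash
python3 -m crank '[{"offset":[-1.0,-3.3,1],"rot":[0,0,0.02]},{"offset":[-1.27,-4.2,0],"rot":[0,0,0.02]},{"offset":[-1.27,-4.2,0],"rot":[0,0,0.02]},{"offset":[-1.27,-4.2,0],"rot":[0,0,0.02]},{"offset":[-1.27,-4.2,0],"rot":[0,0,0.02]}]'
python3 -m crank '[{"offset":[-1.27,-4.2,0],"rot":[0,0,0.02]},{"offset":[-1.27,-4.2,0],"rot":[0,0,0.02]},{"offset":[-1.27,-4.2,0],"rot":[0,0,0.02]},{"offset":[-1.2,-4,0],"rot":[0,0,0.025]},{"offset":[0,0,0],"rot":[0,0,0]}]'
python3 tip.py w9
```

```text
time_s: 8.2
position: [422.1, -49.8, 111.2]
eef_rot: [0.0, 0.697, 0.717, 0.001]
ft_force: [1.0, -0.6, -1.7]
finger_gap: 61.0
time_s: 8.7
position: [370.9, -219.0, 111.3]
eef_rot: [0.001, 0.668, 0.744, -0.0]
ft_force: [0.0, 0.4, -1.0]
finger_gap: 61.3
-1 [ 10.7 -31.  -40.9]
1 [ 11.6  30.6 -38.3]
61.27063153243944 [ 370.90973303 -219.01447437  111.34711884] [ 0.01376519  0.44938893 -1.04221459]
```

View pics/w9.png

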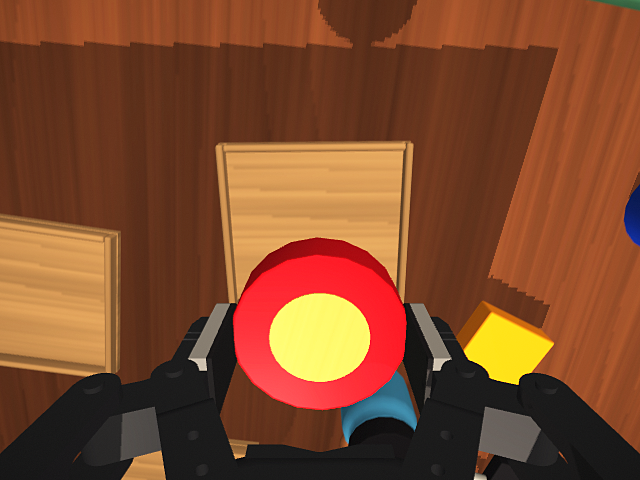

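```bash
python3 -m crank '[{"offset":[-0.2,-0.6,-4],"rot":[0,0,0]},{"offset":[0,0,-4],"rot":[0,0,0]},{"offset":[0,0,-3],"rot":[0,0,0]},{"offset":[0,0,-1],"rot":[0,0,0]},{"offset":[0,0,0],"rot":[0,0,0]}]'
python3 -m crank '[{"offset":[0,0,-0.5],"rot":[0,0,0]},{"offset":[0,0,-0.5],"rot":[0,0,0]},{"offset":[0,0,0],"rot":[0,0,0]}]'
python3 tip.py w10
```

```text
time_s: 9.25
position: [370.4, -219.9, -9.8]
eef_rot: [-0.001, 0.666, 0.746, -0.0]
ft_force: [0.9, -0.0, -1.5]
finger_gap: 61.5
time_s: 9.55
position: [371.1, -220.3, -19.1]
eef_rot: [0.0, 0.666, 0.746, 0.0]
ft_force: [0.2, 0.1, -1.3]
finger_gap: 60.9
-1 [  9.5 -45.3 -25.1]
1 [ 10.1  44.3 -25.1]
60.927159836611125 [ 371.10115655 -220.32909644  -19.11998195] [ 0.17283801  0.08559512 -1.29361591]
```

View pics/w10.png

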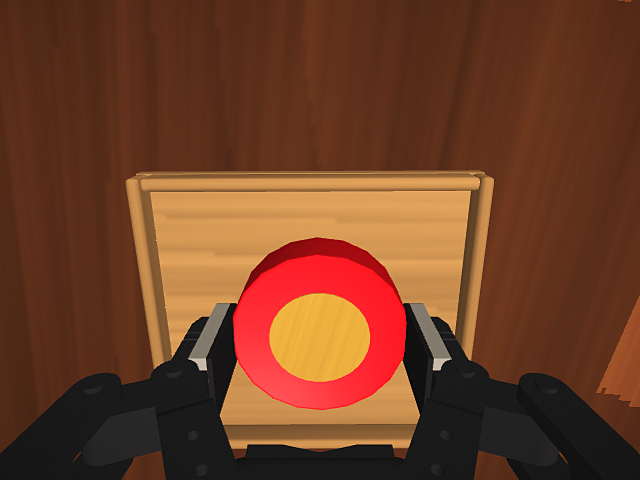

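```bash
python3 -m crank '[{"offset":[0,0,-0.4],"rot":[0,0,0]},{"offset":[0,0,0],"rot":[0,0,0]},{"offset":[0,0,0],"rot":[0,0,0]}]'
python3 -m crank '[{"offset":[0,0,-0.2],"rot":[0,0,0]},{"offset":[0,0,0],"rot":[0,0,0]}]'
```

```text
time_s: 9.9
position: [370.6, -220.5, -23.5]
eef_rot: [-0.0, 0.666, 0.746, -0.0]
ft_force: [0.4, 0.1, -0.6]
finger_gap: 61.3
time_s: 10.1
position: [370.8, -220.5, -24.1]
eef_rot: [-0.0, 0.666, 0.746, 0.001]
ft_force: [-13.6, 8.0, 58.1]
finger_gap: 61.2
```

Contact made at z -24.1, so I'm releasing.

```bash
python3 -m crank '[{"offset":[0,0,0.1],"rot":[0,0,0]},{"offset":[0,0,0],"rot":[0,0,0]},{"offset":[0,0,0],"rot":[0,0,0]},{"offset":[0,0,0],"rot":[0,0,0]}]' 0.84
python3 -m crank '[{"offset":[0,0,2],"rot":[0,0,0]},{"offset":[0,0,4],"rot":[0,0,0]},{"offset":[0,0,5],"rot":[0,0,0]},{"offset":[0,0,5],"rot":[0,0,0]}]'
python3 tip.py w11
```

```text
time_s: 10.5
position: [370.7, -220.5, -24.5]
eef_rot: [-0.0, 0.666, 0.746, -0.0]
ft_force: [0.1, -0.0, -0.3]
finger_gap: 71.7
time_s: 10.9
position: [369.8, -220.6, 136.9]
eef_rot: [-0.001, 0.666, 0.746, -0.001]
ft_force: [1.1, 1.5, 0.3]
finger_gap: 72.0
-1 [  7.  -34.8 -44.1]
1 [  6.7  37.  -44.1]
72.02057871038171 [ 369.75173828 -220.58763881  136.8811036 ] [1.14215031 1.46964886 0.28745177]
```

View pics/w11.png

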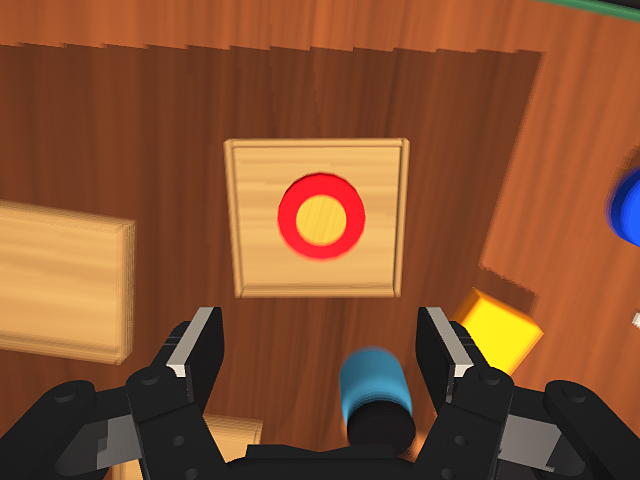

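```bash
python3 - <<'E'
from h import *
p=r.state(); print(np.round(p["joints"],3))
s=snapshot("top"); W=cloud(s); c=col(s["frame"]); save("t2",s["frame"])
print("amber",comp(W,c["amber"],12,30,(380,500,180,290)),"blue",comp(W,c["blue"],12,30,(340,440,150,250)))
d=np.load("pics/w11.npz"); W=d["W"]; c=col(d["f"])
print("amberw",comp(W,c["amber"],14,26,(440,640,240,400)), "blue",comp(W,c["blue"],14,26))
print("red",comp(W,c["red"],20,32))
E
```

```text
[-0.175  0.162  0.706  2.144 -0.139  0.872  0.724]
amber {'n': 591, 'mean': array([ 519.2, -307.9,   19.3]), 'rect': (array([ 519.2, -308.2]), array([58.3, 58. ]), 67.5), 'circ': (array([ 519.8, -308.8]), 38.4)} blue {'n': 565, 'mean': array([ 619.5, -184.8,   19.3]), 'rect': (array([ 620.5, -184.7]), array([61.5, 64. ]), 78.0), 'circ': (array([ 620.1, -185. ]), 32.4)}
amberw {'n': 3046, 'mean': array([ 525.8, -302.2,   19.8]), 'rect': (array([ 522. , -305.4]), array([50.2, 57.9]), 68.1), 'circ': (array([ 523.3, -304.3]), 36.3)} blue {'n': 1037, 'mean': array([ 599.4, -195.2,   19.6]), 'rect': (array([ 598.3, -195. ]), array([15.8, 51.5]), 19.9), 'circ': (array([ 604.3, -192.8]), 25.7)}
red {'n': 3666, 'mean': array([ 372. , -217.9,   24.6]), 'rect': (array([ 372.2, -220.7]), array([63.1, 62.8]), 51.5), 'circ': (array([ 371.9, -220.8]), 32.0)}
```

View pics/t2.png

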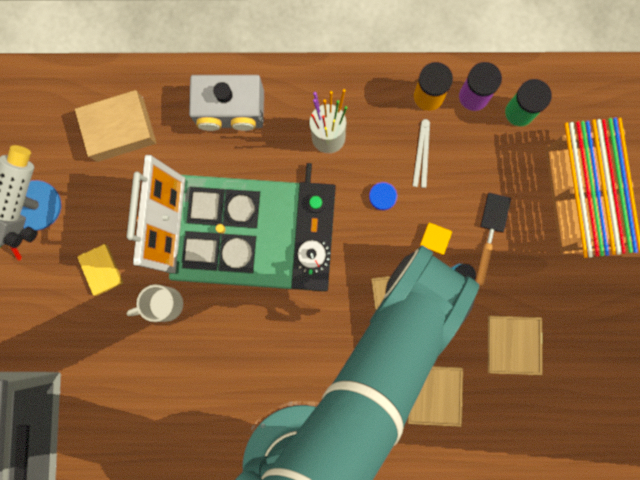

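```bash
python3 -m crank '[{"offset":[1.87,-1.09,0],"rot":[0,0,0.134]},{"offset":[1.87,-1.09,0],"rot":[0,0,0.134]},{"offset":[1.87,-1.09,0],"rot":[0,0,0.134]},{"offset":[1.87,-1.09,0],"rot":[0,0,0.134]},{"offset":[1.87,-1.09,0],"rot":[0,0,0.134]}]' 1
python3 -m crank '[{"offset":[1.87,-1.09,0],"rot":[0,0,0.134]},{"offset":[1.87,-1.09,0],"rot":[0,0,0.134]},{"offset":[1.87,-1.09,0],"rot":[0,0,0.134]},{"offset":[0,0,0],"rot":[0,0,0]}]'
python3 tip.py w12; python3 - <<'E'
from h import *
print(np.round(r.state()["joints"],3),r.state()["eef_rot"])
d=np.load("pics/w12.npz"); W=d["W"]; c=col(d["f"])
print("amberw",comp(W,c["amber"],14,26))
E
```

```text
time_s: 11.5
position: [464.7, -275.2, 134.9]
eef_rot: [-0.0, 0.381, 0.925, 0.0]
ft_force: [-1.0, 0.5, -0.1]
finger_gap: 84.8
time_s: 11.9
position: [521.5, -308.6, 134.7]
eef_rot: [-0.0, 0.189, 0.982, -0.0]
ft_force: [0.2, 1.0, 0.4]
finger_gap: 85.4
-1 [  6.  -42.2 -48.9]
1 [  6.1  43.4 -49. ]
85.36364417911663 [ 521.54639889 -308.57269747  134.66257361] [0.22082366 0.95894871 0.40167761]
[ 0.154  0.475  0.435  1.736 -0.233  0.982  1.862] [-4.85810766e-04  1.91920669e-01  9.81410322e-01 -1.58255905e-05]
amberw {'n': 5984, 'mean': array([ 519.4, -308.5,   19.8]), 'rect': (array([ 520.5, -309.1]), array([57.7, 58. ]), 68.7), 'circ': (array([ 520.2, -309. ]), 39.9)}
```

View pics/w12.png

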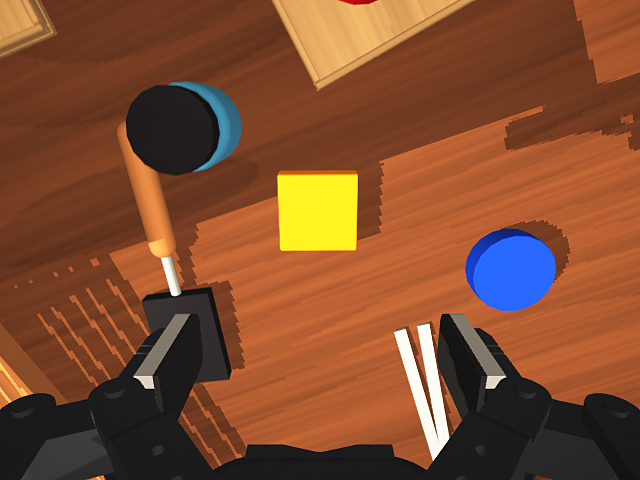

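```bash
python3 -m crank '[{"offset":[-0.15,-0.05,-5],"rot":[0,0,0]},{"offset":[0,0,-5],"rot":[0,0,0]},{"offset":[0,0,-4],"rot":[0,0,0]},{"offset":[0,0,-2],"rot":[0,0,0]},{"offset":[0,0,0],"rot":[0,0,0]}]'
python3 -m crank '[{"offset":[0,0,0],"rot":[0,0,0]},{"offset":[0,0,-0.5],"rot":[0,0,0]},{"offset":[0,0,0],"rot":[0,0,0]}]'; python3 tip.py w13
```

```text
time_s: 12.45
position: [516.3, -306.9, -27.3]
eef_rot: [-0.003, 0.193, 0.981, 0.0]
ft_force: [-0.0, 0.3, 0.3]
finger_gap: 85.3
time_s: 12.75
position: [519.2, -308.2, -28.6]
eef_rot: [0.001, 0.192, 0.981, -0.0]
ft_force: [-0.3, 0.8, 0.3]
finger_gap: 85.4
-1 [  8.2 -48.5 -27. ]
1 [  9.1  46.1 -27. ]
85.41939424438071 [ 519.20475673 -308.19169475  -28.64167764] [-0.28082759  0.75028502  0.2643259 ]
```

View pics/w13.png

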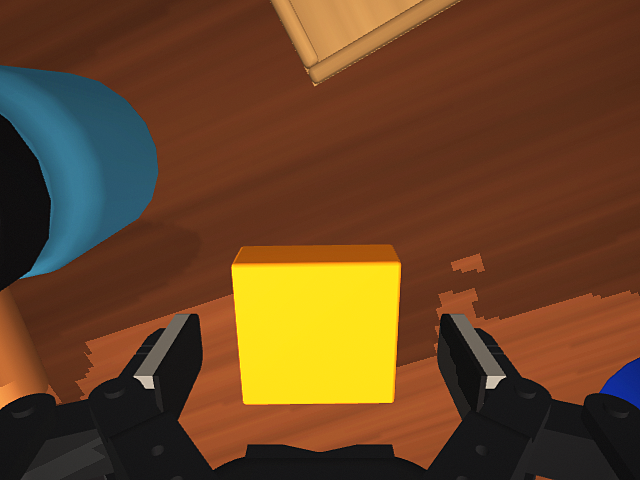

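The square is centred between the pads with its sides parallel to them. Closing and lifting.

```bash
python3 -m crank '[{"offset":[0,0,0],"rot":[0,0,0]},{"offset":[0,0,0],"rot":[0,0,0]},{"offset":[0,0,0],"rot":[0,0,0]},{"offset":[0,0,0],"rot":[0,0,0]},{"offset":[0,0,0],"rot":[0,0,0]}]' 0.45 60
python3 -m crank '[{"offset":[0,0,0.5],"rot":[0,0,0]},{"offset":[0,0,2],"rot":[0,0,0]},{"offset":[0,0,4],"rot":[0,0,0]},{"offset":[0,0,4],"rot":[0,0,0]},{"offset":[0,0,5],"rot":[0,0,0]}]' 
python3 tip.py w14;python3 -c "
from h import *
print(np.round(r.state()['joints'],3),r.state()['eef_rot'])"
```

```text
time_s: 13.3
position: [519.0, -308.2, -28.7]
eef_rot: [0.0, 0.192, 0.981, 0.0]
ft_force: [-3.3, 2.0, 12.3]
finger_gap: 56.6
time_s: 13.8
position: [517.8, -307.7, 126.4]
eef_rot: [-0.001, 0.192, 0.981, 0.0]
ft_force: [2.2, 0.6, -0.9]
finger_gap: 56.6
-1 [ 10.  -31.9 -43.3]
1 [  9.9  32.8 -43.2]
56.59189846399374 [ 517.82917437 -307.65115565  126.37347227] [ 2.21849754  0.55983467 -0.87780266]
[ 0.151  0.473  0.442  1.74  -0.239  0.973  1.869] [ 0.00397157  0.19211158  0.98136446 -0.00107761]
```

View pics/w14.png

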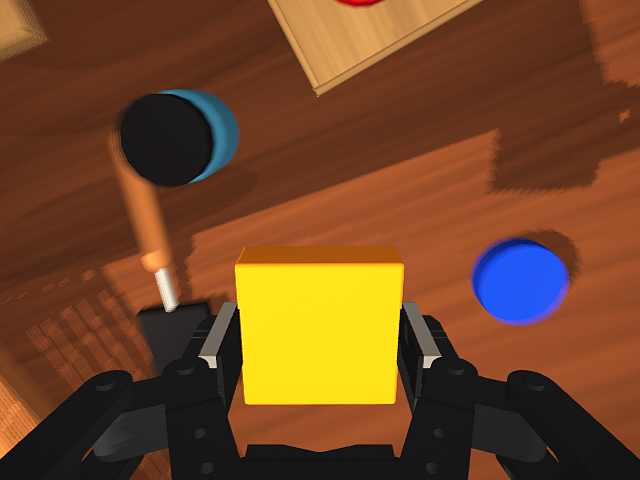

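```bash
python3 -m crank '[{"offset":[0.58,3.5,1],"rot":[0,0,0.145]},{"offset":[0.58,4.2,1],"rot":[0,0,0.145]},{"offset":[0.58,4.2,0],"rot":[0,0,0.145]},{"offset":[0.58,4.2,0],"rot":[0,0,0.145]},{"offset":[0.58,4.2,0],"rot":[0,0,0.145]}]'
python3 -m crank '[{"offset":[0.58,4.2,0],"rot":[0,0,0.145]},{"offset":[0.58,4.2,0],"rot":[0,0,0.145]},{"offset":[0.58,4.2,0],"rot":[0,0,0.145]},{"offset":[0.58,4.2,0],"rot":[0,0,0.145]},{"offset":[0,0,0],"rot":[0,0,0]}]'
python3 -c "
from h import *
print(np.round(r.state()['joints'],3),r.state()['eef_rot'],r.state()['position'])"
```

```text
time_s: 14.35
position: [547.7, -103.5, 145.8]
eef_rot: [0.0, -0.172, 0.985, -0.0]
ft_force: [1.4, -0.2, -1.5]
finger_gap: 56.2
time_s: 14.85
position: [571.0, 69.4, 145.5]
eef_rot: [0.001, -0.449, 0.893, 0.001]
ft_force: [-0.3, 0.1, -2.5]
finger_gap: 56.4
[-0.222  0.383  0.061  1.793 -0.031  0.966  2.355] [ 6.74208090e-04 -4.49272932e-01  8.93393700e-01  1.03639413e-03] [570.974034    69.39758104 145.52139233]
```

```bash
python3 -m crank '[{"offset":[0.56,4.0,0],"rot":[0,0,0.143]},{"offset":[0.56,4.0,0],"rot":[0,0,0.143]},{"offset":[0.56,4.0,0],"rot":[0,0,0.143]},{"offset":[0.56,4.0,0],"rot":[0,0,0.143]},{"offset":[0,0,0],"rot":[0,0,0]}]'
python3 tip.py w15; python3 -c "
from h import *
print(np.round(r.state()['joints'],3),r.state()['eef_rot'],r.state()['position'])
s=snapshot('top'); save('t3',s['frame'][130:310,110:340],3.4); s=snapshot('scene'); save('s3',s['frame'][200:420,320:620],2.6)"
```

```text
time_s: 15.35
position: [592.5, 229.1, 145.3]
eef_rot: [0.001, -0.683, 0.731, 0.001]
ft_force: [-0.1, 0.1, -1.2]
finger_gap: 56.4
-1 [ 10.6 -33.1 -43.2]
1 [ 10.4  31.8 -43.4]
56.35211950613492 [592.45322739 229.08717597 145.25105391] [-0.12141265  0.08472487 -1.24170757]
[-0.344  0.485 -0.092  1.635  0.049  1.023  2.616] [ 1.79184110e-04 -6.80134355e-01  7.33087259e-01  5.45769419e-04] [592.79213551 225.74217529 145.16722504]
```

View pics/w15.png

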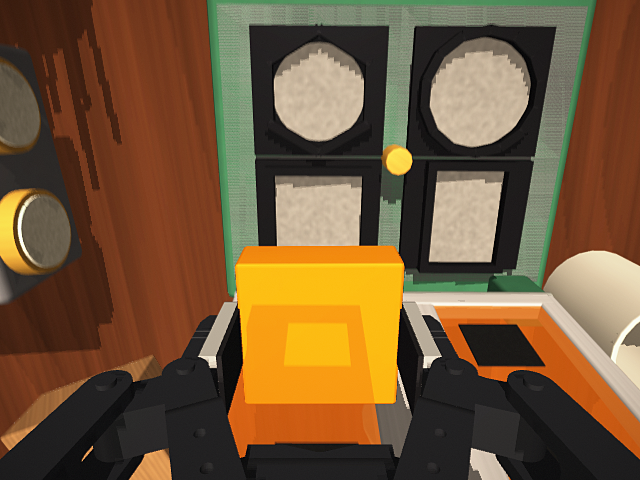

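View pics/s3.png

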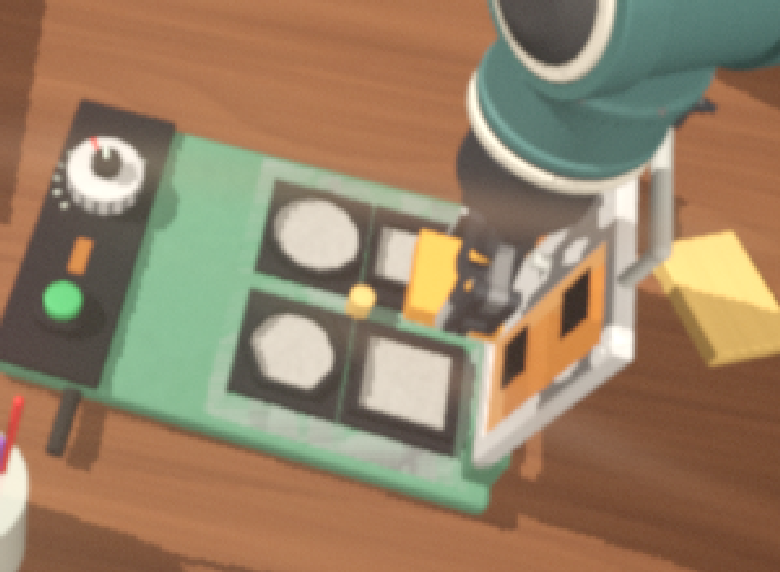

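```bash
python3 - <<'E'
from h import *
def floor(W,f,box,tag):
    m=(f.min(-1)>90)&(f.max(-1).astype(int)-f.min(-1)<60); print(tag,comp(W,m,32,40,box))
d=np.load("pics/w15.npz"); W=d["W"]; f=d["f"]
print("boss",comp(W,col(f)["amber"],48,60,(380,420,140,180)))
floor(W,f,(265,375,30,150),"hex"); floor(W,f,(420,540,30,155),"round"); floor(W,f,(420,510,160,270),"obl"); floor(W,f,(265,370,165,246),"sq")
d=np.load("pics/w8.npz"); W=d["W"]; f=d["f"]; print("from w8")
print("boss",comp(W,col(f)["amber"],48,60,(390,440,150,200)))
floor(W,f,(435,550,185,290),"hex"); floor(W,f,(445,590,25,160),"sq"); floor(W,f,(265,375,15,165),"obl")
d=np.load("pics/w4.npz") if 0 else None
p=r.state(); print(p["position"])
E
```

```text
boss {'n': 551, 'mean': array([539.6, 189.9,  53.4]), 'rect': (array([539.4, 190.2]), array([16.4, 16.6]), 71.5), 'circ': (array([539.3, 190.1]), 8.6)}
hex {'n': 6873, 'mean': array([588.5, 144.1,  35.8]), 'rect': (array([588.4, 144.6]), array([60.3, 58.7]), 86.8), 'circ': (array([588.5, 144.7]), 30.5)}
round {'n': 8094, 'mean': array([483.3, 152.4,  35.7]), 'rect': (array([482.8, 152.7]), array([66.7, 65.1]), 86.2), 'circ': (array([483.5, 152.7]), 33.8)}
obl {'n': 5773, 'mean': array([488.9, 235.8,  35.8]), 'rect': (array([488.7, 237. ]), array([67.4, 47.7]), 86.0), 'circ': (array([489.1, 236.9]), 40.5)}
sq {'n': 5711, 'mean': array([594.5, 224.6,  35.9]), 'rect': (array([594.5, 225.3]), array([51.1, 60.8]), 85.5), 'circ': (array([594.7, 225.2]), 39.2)}
from w8
boss {'n': 727, 'mean': array([539.3, 190.7,  53.6]), 'rect': (array([539.5, 190.7]), array([16.7, 16.5]), 10.6), 'circ': (array([539.4, 190.5]), 8.7)}
hex {'n': 6804, 'mean': array([590.5, 144.8,  35.9]), 'rect': (array([590.3, 143.7]), array([62.1, 56.9]), 26.0), 'circ': (array([589.8, 144.6]), 31.2)}
sq {'n': 12516, 'mean': array([597.1, 230.3,  36. ]), 'rect': (array([596.5, 228.7]), array([61.1, 60. ]), 85.8), 'circ': (array([596.5, 228.8]), 41.9)}
obl {'n': 11506, 'mean': array([490. , 237.9,  35.9]), 'rect': (array([490. , 236.4]), array([69. , 49.3]), 85.9), 'circ': (array([489.9, 236.3]), 42.1)}
[593.31453703 222.20415228 145.29168254]
```

```bash
python3 -m crank '[{"offset":[0,0,0],"rot":[0,0,0]},{"offset":[0,0,0],"rot":[0,0,0]},{"offset":[0,0,0],"rot":[0,0,0]}]'
python3 - <<'E'
from h import *
for n in ("w14","w15"):
    d=np.load("pics/%s.npz"%n); c=col(d["f"]); print(n,comp(d["W"],c["amber"]|((d["f"][...,0]>200)&(d["f"][...,1]>140)&(d["f"][...,2]<60)),100,230))
p=r.state();print(p["position"],p["eef_rot"],p["joint_vel"])
E
```

```text
time_s: 15.8
position: [593.5, 222.2, 145.7]
eef_rot: [0.0, -0.678, 0.735, -0.0]
ft_force: [-0.0, -0.8, -1.4]
finger_gap: 56.1
w14 {'n': 22203, 'mean': array([ 517.8, -307.1,  174.7]), 'rect': (array([ 519.7, -307.9]), array([58. , 58.7]), 68.3), 'circ': (array([ 519.7, -308. ]), 40.1)}
w15 {'n': 24706, 'mean': array([593.3, 225. , 192.6]), 'rect': (array([593.6, 229.7]), array([58.6, 57.9]), 86.5), 'circ': (array([593.5, 229.9]), 40.1)}
[593.46998503 222.17740648 145.6894144 ] [ 5.31618377e-05 -6.77971239e-01  7.35088417e-01 -1.22606316e-04] [ 0.00081814  0.000267   -0.00355128 -0.00145201  0.00086707  0.00066008
  0.00166361]
```

```bash
python3 tip.py w16; python3 - <<'E'
from h import *
d=np.load("pics/w16.npz"); W=d["W"]; f=d["f"]
print("blank",comp(W,col(f)["amber"]|((f[...,0]>200)&(f[...,1]>140)&(f[...,2]<60)),100,230))
m=(f.min(-1)>90)&(f.max(-1).astype(int)-f.min(-1)<60)
for b in ((265,375,30,155),(420,540,30,160),(420,510,160,275),(265,370,165,246)): print(b,comp(W,m,32,40,b))
print("boss",comp(W,col(f)["amber"],48,60,(380,420,140,190)))
E
```

```text
-1 [ 10.3 -33.2 -43.1]
1 [ 10.4  31.5 -43. ]
56.06235788192739 [593.46998503 222.17740648 145.6894144 ] [-0.02911966 -0.78876454 -1.40417655]
blank {'n': 24735, 'mean': array([594.3, 218.2, 193. ]), 'rect': (array([594.7, 223.2]), array([59.1, 57.8]), 85.5), 'circ': (array([594.5, 223.3]), 40.2)}
(265, 375, 30, 155) {'n': 6664, 'mean': array([588.6, 144.5,  35.8]), 'rect': (array([588.6, 145.2]), array([60.1, 58.5]), 86.9), 'circ': (array([588.6, 145.2]), 30.5)}
(420, 540, 30, 160) {'n': 7992, 'mean': array([483.2, 152.4,  35.7]), 'rect': (array([483.1, 152.9]), array([66.3, 66. ]), 33.4), 'circ': (array([483.4, 152.8]), 33.9)}
(420, 510, 160, 275) {'n': 5647, 'mean': array([489. , 236.4,  35.8]), 'rect': (array([488.9, 237.6]), array([67.7, 47.2]), 85.7), 'circ': (array([489.4, 237.3]), 40.2)}
(265, 370, 165, 246) {'n': 4834, 'mean': array([594.2, 221.3,  35.9]), 'rect': (array([594.2, 222. ]), array([43.5, 60.8]), 85.4), 'circ': (array([594.1, 221.7]), 36.6)}
boss {'n': 548, 'mean': array([539.6, 190.1,  53.4]), 'rect': (array([539.5, 190.3]), array([16.4, 16.7]), 41.8), 'circ': (array([539.5, 190.4]), 8.7)}
```

View pics/w16.png

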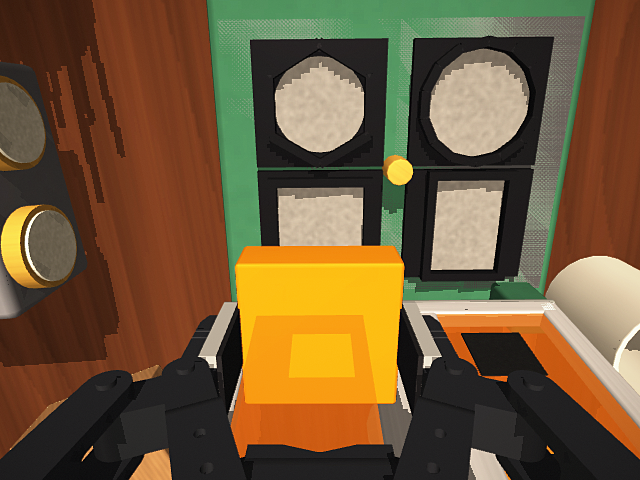

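```bash
python3 -m crank '[{"offset":[-0.03,0.56,-2],"rot":[0,0,0.008]},{"offset":[0,0,-3],"rot":[0,0,0]},{"offset":[0,0,-3],"rot":[0,0,0]},{"offset":[0,0,-2.5],"rot":[0,0,0]},{"offset":[0,0,-1.5],"rot":[0,0,0]}]'
python3 -m crank '[{"offset":[0,0,-0.6],"rot":[0,0,0]},{"offset":[0,0,0],"rot":[0,0,0]},{"offset":[0,0,0],"rot":[0,0,0]},{"offset":[0,0,0],"rot":[0,0,0]}]'
python3 tip.py w17; python3 - <<'E'
from h import *
p=r.state(); print(p["eef_rot"],p["joints"][6])
d=np.load("pics/w17.npz"); W=d["W"]; f=d["f"]
print("blank",comp(W,col(f)["amber"]|((f[...,0]>200)&(f[...,1]>140)&(f[...,2]<60)),55,90))
print("boss",comp(W,col(f)["amber"],48,57,(330,520,60,230)))
E
```

```text
time_s: 16.35
position: [592.3, 227.9, 23.7]
eef_rot: [-0.001, -0.681, 0.732, 0.0]
ft_force: [0.6, 0.3, -1.9]
finger_gap: 56.3
time_s: 16.75
position: [593.7, 228.7, 20.8]
eef_rot: [0.001, -0.681, 0.732, -0.0]
ft_force: [0.7, -0.6, -2.0]
finger_gap: 56.3
-1 [ 10.5 -33.3 -43.1]
1 [ 10.4  31.4 -43.2]
56.301957155643315 [593.74283295 228.71770961  20.77840152] [ 0.67215555 -0.61305702 -1.95296612]
[ 7.70182920e-04 -6.81334286e-01  7.31971933e-01 -2.94390753e-04] 2.5989096502440554
blank {'n': 24370, 'mean': array([594.5, 225.3,  68.4]), 'rect': (array([594.7, 229.7]), array([59. , 57.9]), 86.0), 'circ': (array([594.6, 229.9]), 40.5)}
boss {'n': 1772, 'mean': array([539.7, 189.5,  53.3]), 'rect': (array([539.2, 189.7]), array([16.2, 17.3]), 87.6), 'circ': (array([539.1, 190.1]), 9.0)}
```

View pics/w17.png

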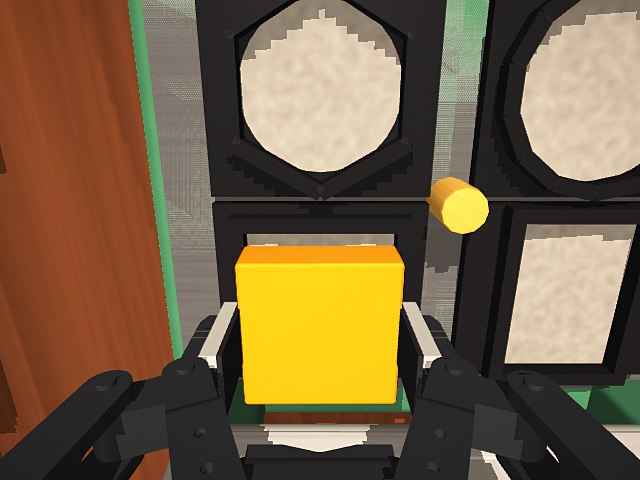

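```bash
python3 -m crank '[{"offset":[-0.03,-0.07,-0.4],"rot":[0,0,0]},{"offset":[0,0,-0.3],"rot":[0,0,0]},{"offset":[0,0,0],"rot":[0,0,0]}]'
python3 -m crank '[{"offset":[0,0,-0.2],"rot":[0,0,0]},{"offset":[0,0,-0.1],"rot":[0,0,0]},{"offset":[0,0,0],"rot":[0,0,0]}]'
python3 tip.py w18;python3 - <<'E'
from h import *
d=np.load("pics/w18.npz"); W=d["W"]; f=d["f"]
print("blank",comp(W,col(f)["amber"]|((f[...,0]>200)&(f[...,1]>140)&(f[...,2]<60)),50,90))
E
```

```text
time_s: 17.1
position: [592.5, 227.6, 12.1]
eef_rot: [-0.0, -0.681, 0.732, 0.0]
ft_force: [0.5, 0.4, -2.3]
finger_gap: 56.1
time_s: 17.4
position: [592.7, 227.7, 9.4]
eef_rot: [-0.0, -0.681, 0.732, 0.0]
ft_force: [0.1, 0.4, -1.4]
finger_gap: 56.2
-1 [  8.9 -43.3 -25.4]
1 [  9.   46.5 -25.2]
56.16898511917106 [592.6583819  227.73581689   9.3645744 ] [ 0.14475025  0.40461371 -1.39291614]
blank {'n': 23397, 'mean': array([593.5, 225.3,  57.4]), 'rect': (array([593.7, 228.6]), array([58.9, 57.7]), 86.1), 'circ': (array([593.7, 228.7]), 40.2)}
```

View pics/w18.png

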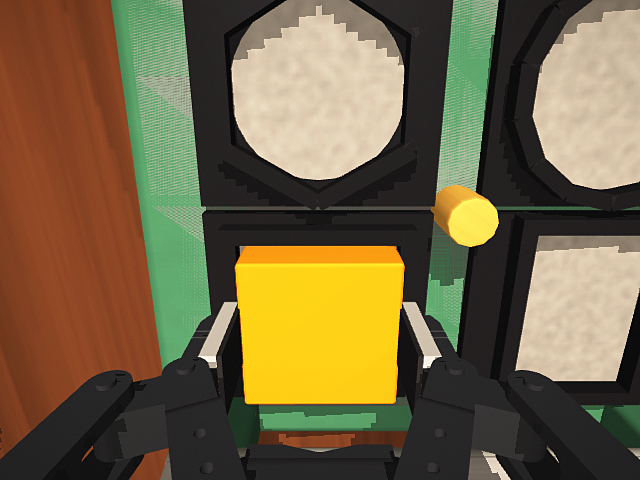

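The blank is inside the cavity with its top at z 57 and no side force. Releasing with a small opening.

```bash
python3 -m crank '[{"offset":[0,0,0],"rot":[0,0,0]},{"offset":[0,0,0],"rot":[0,0,0]},{"offset":[0,0,0],"rot":[0,0,0]},{"offset":[0,0,0],"rot":[0,0,0]}]' 0.8
python3 -m crank '[{"offset":[0,0,1],"rot":[0,0,0]},{"offset":[0,0,3],"rot":[0,0,0]},{"offset":[0,-2,4],"rot":[0,0,0]},{"offset":[0,-4,3],"rot":[0,0,0]},{"offset":[0,-4,3],"rot":[0,0,0]}]'
python3 -m crank '[{"offset":[0,-1,0],"rot":[0,0,0]},{"offset":[0,0,0],"rot":[0,0,0]}]'
python3 tip.py w19;python3 - <<'E'
from h import *
d=np.load("pics/w19.npz"); W=d["W"]; f=d["f"]
print("blank",comp(W,col(f)["amber"],50,66))
E
```

```text
time_s: 17.85
position: [592.8, 227.8, 9.7]
eef_rot: [0.0, -0.681, 0.732, -0.0]
ft_force: [0.2, 0.2, 0.2]
finger_gap: 68.6
time_s: 18.35
position: [592.6, 127.1, 151.8]
eef_rot: [0.001, -0.682, 0.731, -0.0]
ft_force: [1.7, -0.1, 0.6]
finger_gap: 68.6
time_s: 18.55
position: [593.3, 115.8, 150.8]
eef_rot: [0.001, -0.68, 0.733, -0.001]
ft_force: [-0.2, 1.2, 0.7]
finger_gap: 68.3
-1 [  6.8 -35.3 -43.3]
1 [  6.7  33.2 -43.3]
68.29488654161088 [593.3197158  115.81440817 150.83109434] [-0.20413598  1.22709065  0.6803984 ]
blank {'n': 4958, 'mean': array([593.7, 226.1,  55.5]), 'rect': (array([593.8, 228.5]), array([58.8, 57.8]), 86.5), 'circ': (array([593.9, 228.4]), 40.2)}
```

View pics/w19.png

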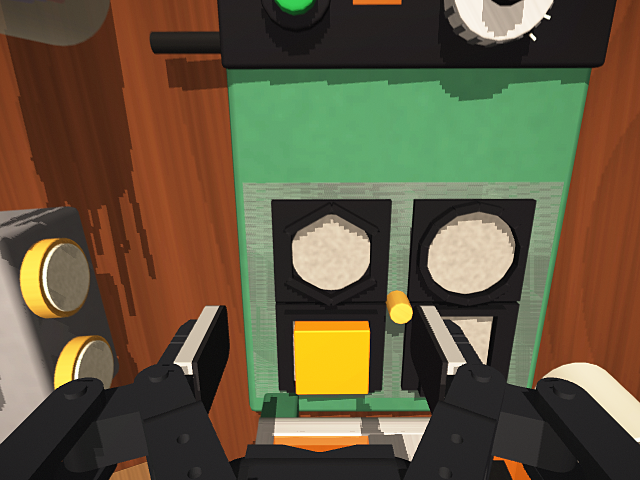

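```bash
python3 -m crank '[{"offset":[0.25,-2.7,0],"rot":[0,0,-0.143]},{"offset":[0.25,-2.7,0],"rot":[0,0,-0.143]},{"offset":[0.25,-2.7,0],"rot":[0,0,-0.143]},{"offset":[0.25,-2.7,0],"rot":[0,0,-0.143]},{"offset":[0.25,-2.7,0],"rot":[0,0,-0.143]}]' 1
python3 -m crank '[{"offset":[0.25,-2.7,0],"rot":[0,0,-0.143]},{"offset":[0.25,-2.7,0],"rot":[0,0,-0.143]},{"offset":[0.25,-2.7,0],"rot":[0,0,-0.143]},{"offset":[0.25,-2.7,0],"rot":[0,0,-0.143]},{"offset":[0.25,-2.7,0],"rot":[0,0,-0.143]}]'
python3 -m crank '[{"offset":[0.2,-3.1,0],"rot":[0,0,-0.143]},{"offset":[0,0,0],"rot":[0,0,0]},{"offset":[0,0,0],"rot":[0,0,0]}]'
python3 tip.py w20;python3 - <<'E'
from h import *
d=np.load("pics/w20.npz"); W=d["W"]; f=d["f"]
print("blank",comp(W,col(f)["blue"],14,26)); print(r.state()["eef_rot"])
E
```

```text
time_s: 19.1
position: [605.0, -16.2, 148.6]
eef_rot: [-0.001, -0.381, 0.925, 0.001]
ft_force: [-0.1, 0.0, -0.1]
finger_gap: 85.2
time_s: 19.6
position: [618.0, -151.1, 148.5]
eef_rot: [-0.001, -0.033, 0.999, 0.0]
ft_force: [1.5, 0.9, 0.4]
finger_gap: 85.5
time_s: 19.9
position: [619.9, -181.8, 148.5]
eef_rot: [-0.001, 0.036, 0.999, 0.0]
ft_force: [0.7, 0.4, -0.5]
finger_gap: 85.5
-1 [  6.2 -42.5 -49. ]
1 [  6.1  43.  -49.1]
85.49852207870195 [ 619.88619126 -181.77741228  148.45235152] [ 0.73367998  0.36477378 -0.46352446]
blank {'n': 5143, 'mean': array([ 620.9, -186.1,   19.8]), 'rect': (array([ 622., -186.]), array([62.7, 62.8]), 66.2), 'circ': (array([ 621.9, -186.1]), 31.8)}
[-6.22993513e-04  3.51145710e-02  9.99383015e-01  4.09877444e-04]
```

View pics/w20.png

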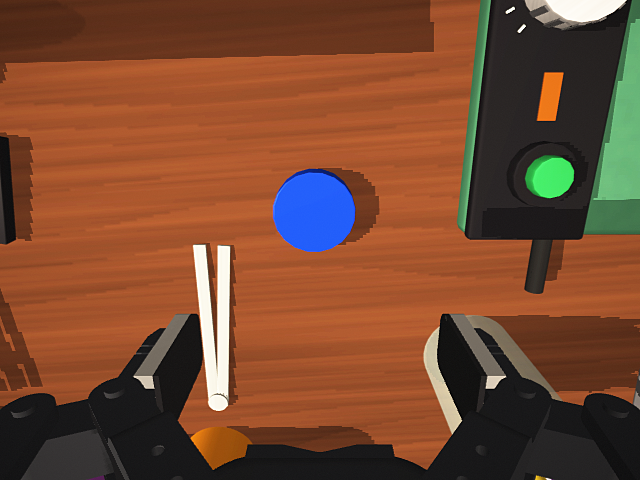

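```bash
python3 -m crank '[{"offset":[0.1,-0.42,-4],"rot":[0,0,0]},{"offset":[0,0,-5],"rot":[0,0,0]},{"offset":[0,0,-4],"rot":[0,0,0]},{"offset":[0,0,-3],"rot":[0,0,0]},{"offset":[0,0,-1.2],"rot":[0,0,0]}]'
python3 -m crank '[{"offset":[0,0,0],"rot":[0,0,0]},{"offset":[0,0,0],"rot":[0,0,0]},{"offset":[0,0,0],"rot":[0,0,0]}]'
python3 tip.py w21
```

```text
time_s: 20.45
position: [619.3, -184.8, -25.7]
eef_rot: [-0.002, 0.035, 0.999, 0.001]
ft_force: [0.2, -0.5, -0.4]
finger_gap: 85.1
time_s: 20.75
position: [622.0, -187.4, -20.6]
eef_rot: [0.001, 0.037, 0.999, -0.0]
ft_force: [0.2, 0.8, 0.4]
finger_gap: 85.5
-1 [  9.2 -18.5 -38.8]
1 [  8.   18.5 -38.7]
85.45393223515836 [ 621.99477242 -187.41132197  -20.56790998] [0.2048782  0.81939566 0.37605391]
```

View pics/w21.png

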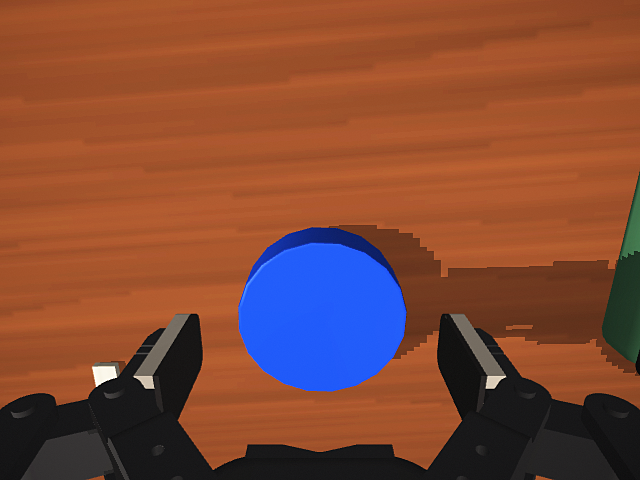

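```bash
python3 -m crank '[{"offset":[0,0.1,-0.8],"rot":[0,0,0]},{"offset":[0,0,0],"rot":[0,0,0]},{"offset":[0,0,0],"rot":[0,0,0]}]'
python3 -m crank '[{"offset":[0,0,0],"rot":[0,0,0]},{"offset":[0,0,0],"rot":[0,0,0]},{"offset":[0,0,0],"rot":[0,0,0]},{"offset":[0,0,0],"rot":[0,0,0]},{"offset":[0,0,0],"rot":[0,0,0]}]' 0.5 60
python3 -m crank '[{"offset":[0,0,0.5],"rot":[0,0,0]},{"offset":[0,0,2],"rot":[0,0,0]},{"offset":[0,0,4],"rot":[0,0,0]},{"offset":[0,0,4],"rot":[0,0,0]},{"offset":[0,0,4],"rot":[0,0,0]}]' 
python3 tip.py w22;python3 - <<'E'
from h import *
d=np.load("pics/w22.npz"); W=d["W"]; f=d["f"]
print("blank",comp(W,col(f)["blue"],100,260)); print(r.state()["eef_rot"])
E
```

```text
time_s: 21.1
position: [620.6, -186.3, -30.6]
eef_rot: [-0.0, 0.037, 0.999, 0.0]
ft_force: [-0.4, -0.6, -0.2]
finger_gap: 85.6
time_s: 21.6
position: [620.9, -186.5, -29.7]
eef_rot: [0.0, 0.037, 0.999, -0.0]
ft_force: [-3.9, 1.2, 10.3]
finger_gap: 62.0
time_s: 22.1
position: [620.4, -186.5, 116.2]
eef_rot: [-0.0, 0.037, 0.999, -0.0]
ft_force: [0.6, 0.7, -1.6]
finger_gap: 61.9
-1 [  9.1 -32.8 -42.8]
1 [ 11.4  30.9 -39.6]
61.86416269407751 [ 620.39643866 -186.45790702  116.20580164] [ 0.64886775  0.69158258 -1.57218073]
blank {'n': 22336, 'mean': array([ 618.4, -186.7,  165.3]), 'rect': (array([ 621.4, -186.3]), array([61.7, 63.6]), 84.9), 'circ': (array([ 621.4, -186.4]), 32.2)}
[ 3.84257014e-03  3.70726024e-02  9.99304862e-01 -8.05489340e-04]
```

View pics/w22.png

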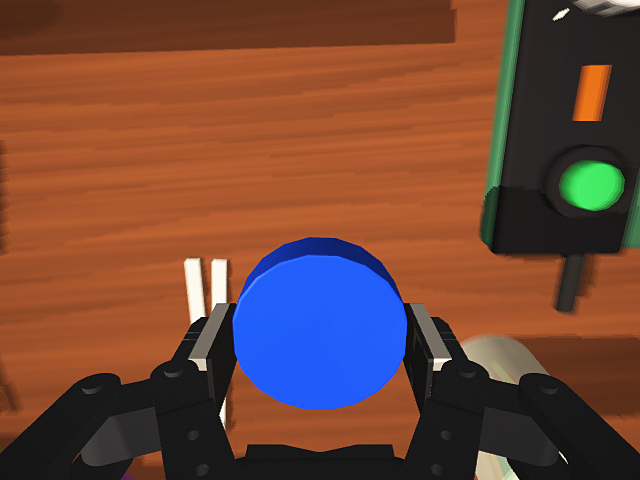

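```bash
python3 -m crank '[{"offset":[-1.0,2.5,1],"rot":[0,0,0]},{"offset":[-1.57,3.9,0],"rot":[0,0,0]},{"offset":[-1.57,3.9,0],"rot":[0,0,0]},{"offset":[-1.57,3.9,0],"rot":[0,0,0]},{"offset":[-1.57,3.9,0],"rot":[0,0,0]}]'
python3 -m crank '[{"offset":[-1.57,3.9,0],"rot":[0,0,0]},{"offset":[-1.57,3.9,0],"rot":[0,0,0]},{"offset":[-1.57,3.9,0],"rot":[0,0,0]},{"offset":[-1.57,3.9,0],"rot":[0,0,0]},{"offset":[0,0,0],"rot":[0,0,0]}]'
python3 -m crank '[{"offset":[0,0,0],"rot":[0,0,0]},{"offset":[0,0,0],"rot":[0,0,0]},{"offset":[0,0,0],"rot":[0,0,0]}]'
python3 tip.py w23;python3 - <<'E'
from h import *
d=np.load("pics/w23.npz"); W=d["W"]; f=d["f"]
print("blank",comp(W,col(f)["blue"],100,260)); print(r.state()["eef_rot"])
E
```

```text
time_s: 22.65
position: [547.0, -4.1, 124.6]
eef_rot: [0.0, 0.037, 0.999, -0.0]
ft_force: [0.2, -0.2, -1.4]
finger_gap: 61.5
time_s: 23.15
position: [483.0, 155.9, 124.6]
eef_rot: [-0.0, 0.033, 0.999, 0.001]
ft_force: [1.5, -1.1, -1.0]
finger_gap: 61.1
time_s: 23.45
position: [485.5, 149.5, 124.5]
eef_rot: [0.0, 0.038, 0.999, -0.0]
ft_force: [1.0, 0.1, -2.3]
finger_gap: 61.2
-1 [  9.1 -32.6 -43.2]
1 [ 11.4  30.8 -40.4]
61.183186206670904 [485.50794288 149.50966576 124.53813232] [ 1.02819257  0.13918368 -2.28781747]
blank {'n': 22117, 'mean': array([483.8, 149.3, 173.7]), 'rect': (array([486.4, 149.7]), array([61.6, 64.1]), 84.9), 'circ': (array([486.5, 149.5]), 32.3)}
[ 7.37764403e-05  3.77034231e-02  9.99288960e-01 -1.45773613e-04]
```

View pics/w23.png

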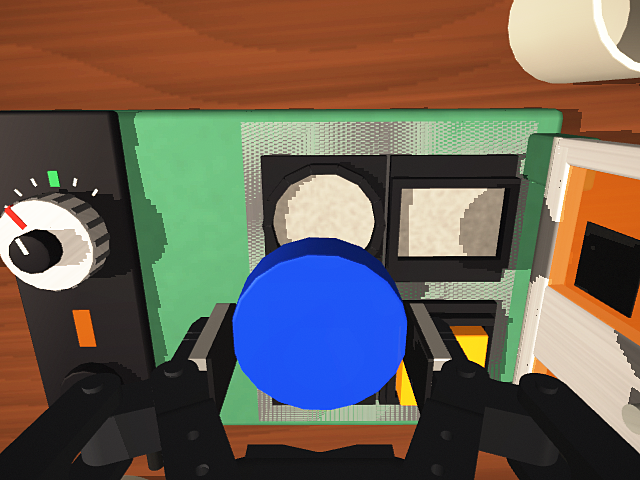

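```bash
python3 -m crank '[{"offset":[-0.29,0.3,-2],"rot":[0,0,0]},{"offset":[0,0,-3],"rot":[0,0,0]},{"offset":[0,0,-3],"rot":[0,0,0]},{"offset":[0,0,-1.5],"rot":[0,0,0]},{"offset":[0,0,-0.7],"rot":[0,0,0]}]'
python3 -m crank '[{"offset":[0,0,0],"rot":[0,0,0]},{"offset":[0,0,0],"rot":[0,0,0]},{"offset":[0,0,0],"rot":[0,0,0]}]'
python3 tip.py w24;python3 - <<'E'
from h import *
d=np.load("pics/w24.npz"); W=d["W"]; f=d["f"]
print("blank",comp(W,col(f)["blue"],50,260)); print(r.state()["eef_rot"])
E
```

```text
time_s: 24.0
position: [481.8, 152.6, 21.2]
eef_rot: [-0.001, 0.037, 0.999, -0.001]
ft_force: [-0.4, 0.4, -1.6]
finger_gap: 61.3
time_s: 24.3
position: [482.9, 153.7, 23.5]
eef_rot: [0.001, 0.037, 0.999, 0.0]
ft_force: [-0.1, -0.6, -1.7]
finger_gap: 61.4
-1 [  9.6 -33.  -42.9]
1 [ 11.2  30.6 -39.6]
61.44413615053459 [482.8886481  153.66113586  23.48950677] [-0.07243355 -0.63204497 -1.73184033]
blank {'n': 22090, 'mean': array([481.1, 153.4,  72.7]), 'rect': (array([483.9, 153.8]), array([61.6, 63.7]), 84.0), 'circ': (array([483.9, 153.4]), 32.3)}
[6.74212775e-04 3.69424449e-02 9.99317128e-01 2.80562057e-04]
```

View pics/w24.png

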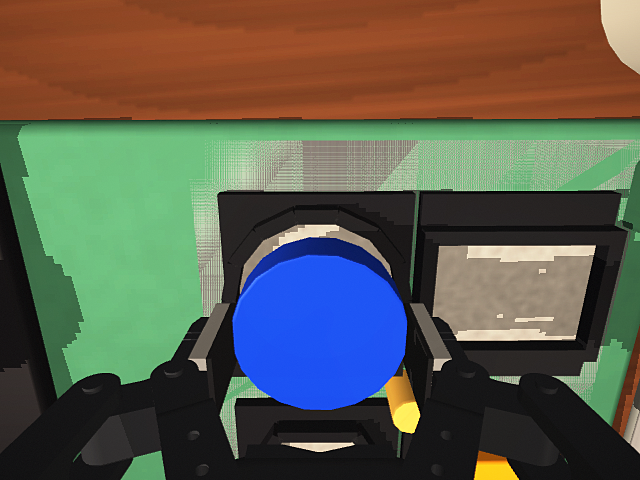

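```bash
python3 -m crank '[{"offset":[-0.03,-0.07,-0.6],"rot":[0,0,0]},{"offset":[0,0,-0.4],"rot":[0,0,0]},{"offset":[0,0,-0.2],"rot":[0,0,0]},{"offset":[0,0,0],"rot":[0,0,0]}]'
python3 -m crank '[{"offset":[0,0,-0.2],"rot":[0,0,0]},{"offset":[0,0,-0.1],"rot":[0,0,0]},{"offset":[0,0,0],"rot":[0,0,0]}]'
python3 tip.py w25;python3 - <<'E'
from h import *
d=np.load("pics/w25.npz"); W=d["W"]; f=d["f"]
print("blank",comp(W,col(f)["blue"],50,260))
E
```

```text
time_s: 24.75
position: [481.8, 152.8, 10.2]
eef_rot: [-0.0, 0.037, 0.999, -0.0]
ft_force: [0.4, 0.0, -1.5]
finger_gap: 61.5
time_s: 25.05
position: [481.9, 152.9, 7.4]
eef_rot: [-0.0, 0.037, 0.999, -0.0]
ft_force: [0.7, 0.8, -1.5]
finger_gap: 61.6
-1 [ 10.2 -35.  -27.4]
1 [  9.1  43.3 -25.7]
61.64071870441801 [481.88010786 152.8525799    7.41805153] [ 0.69714463  0.79309467 -1.4580479 ]
blank {'n': 21711, 'mean': array([480.6, 152.9,  56.8]), 'rect': (array([483., 153.]), array([61.5, 64. ]), 85.0), 'circ': (array([482.9, 153. ]), 32.5)}
```

View pics/w25.png

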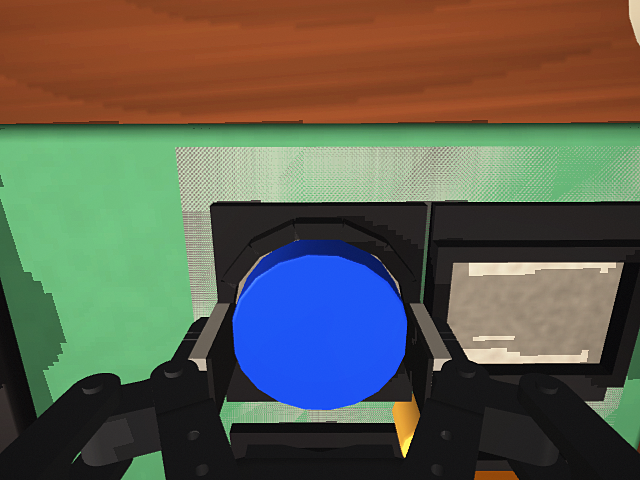

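In the cavity, no forces. Releasing and backing off.

```bash
python3 -m crank '[{"offset":[0,0,0],"rot":[0,0,0]},{"offset":[0,0,0],"rot":[0,0,0]},{"offset":[0,0,0],"rot":[0,0,0]},{"offset":[0,0,0],"rot":[0,0,0]}]' 0.84
python3 -m crank '[{"offset":[0,0,1],"rot":[0,0,0]},{"offset":[0,0,3],"rot":[0,0,0]},{"offset":[0,0,4],"rot":[0,0,0]},{"offset":[0,0,5],"rot":[0,0,0]},{"offset":[0,0,5],"rot":[0,0,0]}]'
python3 -m crank '[{"offset":[0,0,5],"rot":[0,0,0]},{"offset":[0,0,5],"rot":[0,0,0]},{"offset":[0,0,0],"rot":[0,0,0]},{"offset":[0,0,0],"rot":[0,0,0]}]' 0.35
python3 tip.py w26;python3 - <<'E'
from h import *
d=np.load("pics/w26.npz"); W=d["W"]; f=d["f"]
print("blank",comp(W,col(f)["blue"],45,70),comp(W,col(f)["amber"],54.6,70)); print(np.round(r.state()["joints"],2))
s=snapshot("top"); W=cloud(s); m=np.ones((480,640),bool); save("t4",s["frame"][130:300,110:350],3.3)
P=W[150:280,120:185].reshape(-1,3); l=P[(P[:,2]>284)&(P[:,1]>290)]; print(len(l),np.round(np.nanpercentile(l,[5,50,95],axis=0),1))
E
```

```text
time_s: 25.5
position: [482.0, 152.9, 7.7]
eef_rot: [0.0, 0.037, 0.999, 0.0]
ft_force: [-0.4, 1.0, -0.1]
finger_gap: 72.0
time_s: 26.0
position: [481.5, 152.5, 190.1]
eef_rot: [0.0, 0.037, 0.999, -0.0]
ft_force: [0.3, 0.2, -1.0]
finger_gap: 71.7
time_s: 26.4
position: [482.1, 152.9, 289.1]
eef_rot: [0.001, 0.037, 0.999, 0.001]
ft_force: [-0.0, 0.2, -1.0]
finger_gap: 30.2
-1 [  8.  -16.  -37.8]
1 [  8.   16.9 -37.8]
30.15520541614248 [482.11049194 152.86972052 289.1070912 ] [-0.04394573  0.21903975 -1.0152776 ]
blank {'n': 3042, 'mean': array([482.2, 153. ,  55.8]), 'rect': (array([482.9, 152.9]), array([62.5, 62.9]), 30.2), 'circ': (array([483. , 153.1]), 31.8)} {'n': 2339, 'mean': array([592.1, 229.1,  56. ]), 'rect': (array([593.7, 228.6]), array([57.6, 57.4]), 86.4), 'circ': (array([593.5, 228.4]), 39.3)}
[-0.58  0.12  0.23  1.8  -0.03  1.23  1.16]
10 [[606.4 305.8 286.5]
 [608.5 308.9 288.2]
 [611.3 311.5 291.7]]
```

View pics/w26.png

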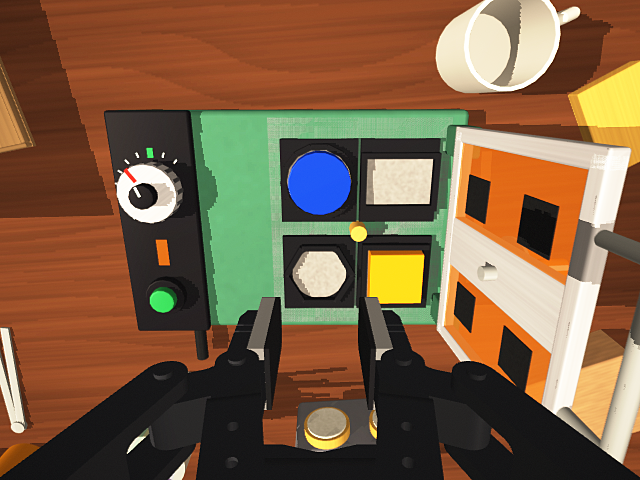

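View pics/t4.png

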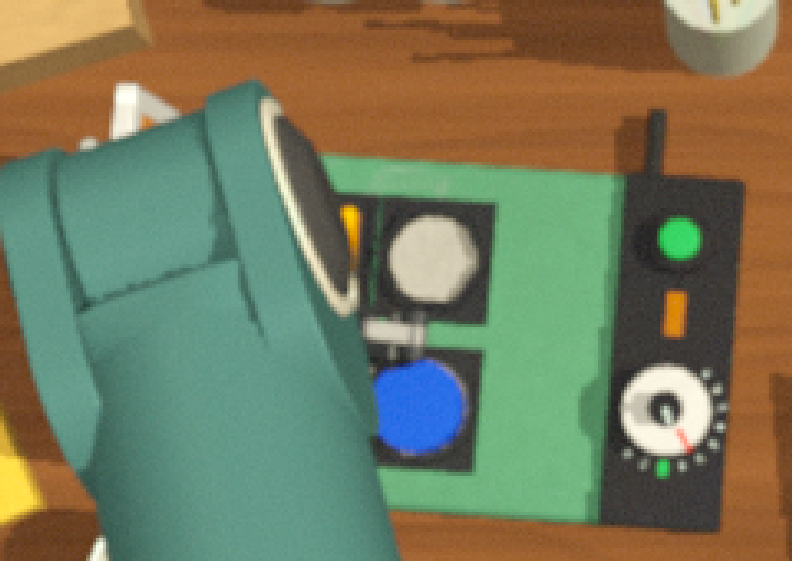

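```bash
python3 - <<'E'
from h import *
d=np.load("pics/w26.npz"); W=d["W"]; m=(W[...,2]>270)&(W[...,1]>285)
P=W[m]; print(len(P),np.round(np.nanpercentile(P,[2,25,50,75,98],axis=0),1))
d=np.load("pics/top0.npz"); W=d["W"]; m=(W[...,2]>275)&(W[...,1]>290)&(W[...,0]>470)&(W[...,0]<620)&(W[...,1]<340)
P=W[m]; O=np.array([539,190.7]); q=(P[:,:2]-O); ex=np.array([.9976,-.0698]); ey=np.array([.0698,.9976])
print(len(P),np.round(np.percentile(np.c_[q@ex,q@ey,P[:,2]],[2,25,50,75,98],axis=0),1))
d=np.load("pics/scene0.npz"); W=d["W"]; m=(W[...,2]>275)&(W[...,1]>280)&(W[...,0]>470)&(W[...,0]<620)&(W[...,1]<350)
P=W[m]; q=(P[:,:2]-O);print(len(P),np.round(np.percentile(np.c_[q@ex,q@ey,P[:,2]],[2,25,50,75,98],axis=0),1))
E
```

```text
3441 [[485.6 302.7 271.2]
 [541.6 305.3 285.8]
 [563.7 307.  288.8]
 [582.5 308.7 290.9]
 [603.1 312.2 292.3]]
450 [[-64.2 115.4 280.1]
 [-36.2 117.6 288.1]
 [ -3.3 120.1 290. ]
 [ 30.  123.3 291.9]
 [ 60.  127.3 295.4]]
656 [[-60.9 115.3 277.6]
 [-29.1 116.8 289. ]
 [  6.8 119.2 291.1]
 [ 40.7 122.3 292.3]
 [ 63.9 126.7 294.2]]
```

```bash
python3 -m crank '[{"offset":[1.64,3.95,0],"rot":[0,0,0]},{"offset":[1.64,3.95,0],"rot":[0,0,0]},{"offset":[1.64,3.95,0],"rot":[0,0,0]},{"offset":[1.64,3.95,0],"rot":[0,0,0]},{"offset":[0,0,0],"rot":[0,0,0]}]'
python3 -m crank '[{"offset":[0,0,0],"rot":[0,0,0]},{"offset":[0,0,0],"rot":[0,0,0]},{"offset":[0,0,0],"rot":[0,0,0]}]'
python3 tip.py w27;python3 - <<'E'
from h import *
d=np.load("pics/w27.npz"); W=d["W"]; p=r.state(); print(p["eef_rot"])
m=(W[...,2]>275)&(W[...,2]<300)&(abs(W[...,0]-547)<60)
P=W[m]; print(len(P),np.round(np.nanpercentile(P,[2,25,50,75,98],axis=0),1))
E
```

```text
time_s: 27.0
position: [546.8, 315.7, 284.6]
eef_rot: [-0.002, 0.034, 0.999, -0.001]
ft_force: [-0.8, 0.1, -0.9]
finger_gap: 30.8
time_s: 27.3
position: [547.5, 309.7, 287.6]
eef_rot: [-0.0, 0.038, 0.999, -0.0]
ft_force: [0.2, -0.0, -0.7]
finger_gap: 29.6
-1 [  8.2 -16.5 -37.9]
1 [  7.8  17.  -37.9]
29.61791532471928 [547.52389995 309.74624326 287.6234628 ] [ 0.16376539 -0.0036198  -0.74390006]
[ 9.59639907e-05  3.74380814e-02  9.99298943e-01 -6.24275246e-05]
6152 [[488.8 303.9 286.8]
 [510.7 309.3 289.7]
 [538.4 312.4 290.8]
 [570.  315.5 291.5]
 [603.8 320.4 292.6]]
```

View pics/w27.png

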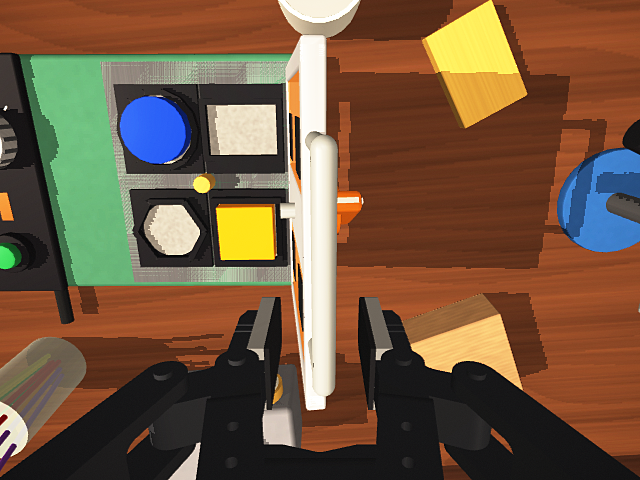

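```bash
python3 -m crank '[{"offset":[0,0.2,-2],"rot":[0,0,0]},{"offset":[0,0,-1.7],"rot":[0,0,0]},{"offset":[0,0,-1.0],"rot":[0,0,0]},{"offset":[0,0,0],"rot":[0,0,0]},{"offset":[0,0,0],"rot":[0,0,0]}]'
python3 tip.py w28
python3 -m crank '[{"offset":[0,0,0],"rot":[0,0,0]},{"offset":[0,0,0],"rot":[0,0,0]},{"offset":[0,0,0],"rot":[0,0,0]},{"offset":[0,0,0],"rot":[0,0,0]}]' 0 20
python3 tip.py w29
```

```text
time_s: 27.85
position: [547.8, 312.7, 241.3]
eef_rot: [0.0, 0.037, 0.999, 0.0]
ft_force: [-0.5, 0.1, 0.3]
finger_gap: 29.9
-1 [  8.2 -16.7 -37.8]
1 [  8.1  17.4 -37.9]
29.85839019971357 [547.7992916 312.6996011 241.2993718] [-0.53667081  0.11813719  0.30211051]
time_s: 28.3
position: [547.9, 312.9, 241.4]
eef_rot: [0.001, 0.037, 0.999, 0.0]
ft_force: [-0.6, -2.1, 6.0]
finger_gap: 10.5
-1 [  9.8  -9.  -38.3]
1 [  9.8   9.6 -38.3]
10.505769547178916 [547.88572836 312.87145796 241.36417424] [-0.60457763 -2.05369339  6.03726186]
```

View pics/w29.png

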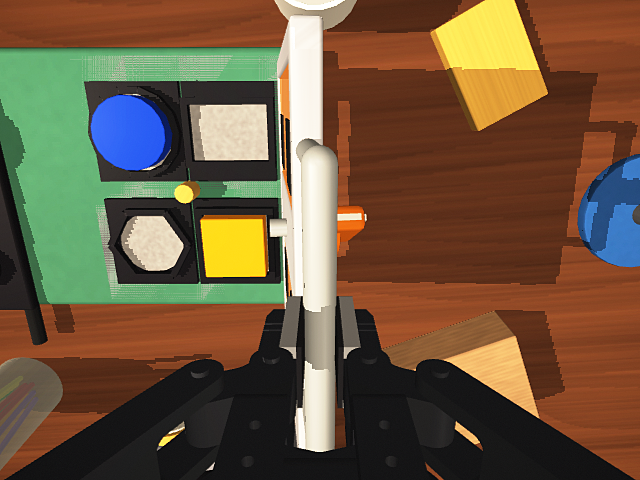

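```bash
python3 - <<'E'
import numpy as np
th=np.linspace(1.693,0,16); y=-225*np.cos(th); z=225*np.sin(th)
for i in range(15):
    d=y[i+1]-y[i]; print(i,round(th[i+1],3),np.round([d*.00698,d*.09976,(z[i+1]-z[i])/10],2))
E
```

```text
0 1.58 [-0.18 -2.53  0.17]
1 1.467 [-0.18 -2.53 -0.12]
2 1.354 [-0.17 -2.5  -0.4 ]
3 1.242 [-0.17 -2.44 -0.68]
4 1.129 [-0.16 -2.35 -0.95]
5 1.016 [-0.16 -2.22 -1.21]
6 0.903 [-0.15 -2.07 -1.46]
7 0.79 [-0.13 -1.9  -1.68]
8 0.677 [-0.12 -1.7  -1.89]
9 0.564 [-0.1  -1.47 -2.06]
10 0.451 [-0.09 -1.23 -2.22]
11 0.339 [-0.07 -0.97 -2.34]
12 0.226 [-0.05 -0.71 -2.44]
13 0.113 [-0.03 -0.43 -2.5 ]
14 0.0 [-0.01 -0.14 -2.53]
```

```bash
python3 -m crank '[{"offset":[-0.09,-1.26,0.1],"rot":[0,0,0]},{"offset":[-0.09,-1.27,0.07],"rot":[0,0,0]},{"offset":[-0.09,-1.27,-0.04],"rot":[0,0,0]},{"offset":[-0.09,-1.26,-0.08],"rot":[0,0,0]}]'
python3 -m crank '[{"offset":[-0.08,-1.25,-0.17],"rot":[0,0,0]},{"offset":[-0.09,-1.25,-0.23],"rot":[0,0,0]},{"offset":[-0.08,-1.22,-0.32],"rot":[0,0,0]},{"offset":[-0.09,-1.22,-0.36],"rot":[0,0,0]}]'
python3 tip.py w30
```

```text
time_s: 28.75
position: [544.3, 263.0, 241.9]
eef_rot: [0.001, 0.036, 0.999, 0.001]
ft_force: [1.2, 4.3, 4.5]
finger_gap: 10.9
time_s: 29.15
position: [540.5, 212.0, 230.1]
eef_rot: [0.0, 0.037, 0.999, 0.0]
ft_force: [0.1, 3.3, 4.5]
finger_gap: 11.2
-1 [  9.7  -9.  -38.1]
1 [  9.7   9.4 -38.3]
11.187143373607817 [540.51823241 211.96212793 230.05100142] [0.06749801 3.27596565 4.46068537]
```

View pics/w30.png

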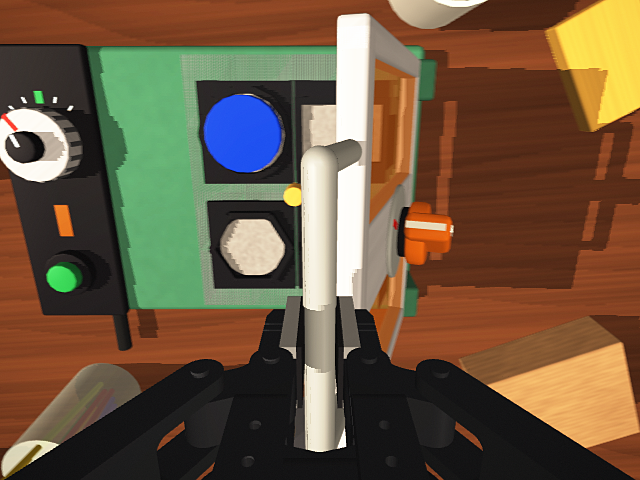

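```bash
python3 -m crank '[{"offset":[-0.16,-2.35,-0.95],"rot":[0,0,0]},{"offset":[-0.16,-2.22,-1.21],"rot":[0,0,0]},{"offset":[-0.15,-2.07,-1.46],"rot":[0,0,0]}]'
python3 -m crank '[{"offset":[-0.13,-1.9,-1.68],"rot":[0,0,0]},{"offset":[-0.12,-1.7,-1.89],"rot":[0,0,0]},{"offset":[-0.1,-1.47,-2.06],"rot":[0,0,0]}]'
python3 tip.py w31
```

```text
time_s: 29.5
position: [535.7, 145.4, 193.7]
eef_rot: [0.0, 0.037, 0.999, 0.0]
ft_force: [6.4, 7.0, -3.4]
finger_gap: 11.3
time_s: 29.8
position: [532.0, 94.6, 137.0]
eef_rot: [-0.0, 0.037, 0.999, -0.0]
ft_force: [3.7, 6.7, -1.4]
finger_gap: 11.1
-1 [  9.7  -9.  -38.2]
1 [  7.8  38.8 -25.1]
11.071364534055723 [532.04943996  94.58840995 136.99028793] [ 3.68415256  6.71511106 -1.41060907]
```

View pics/w31.png

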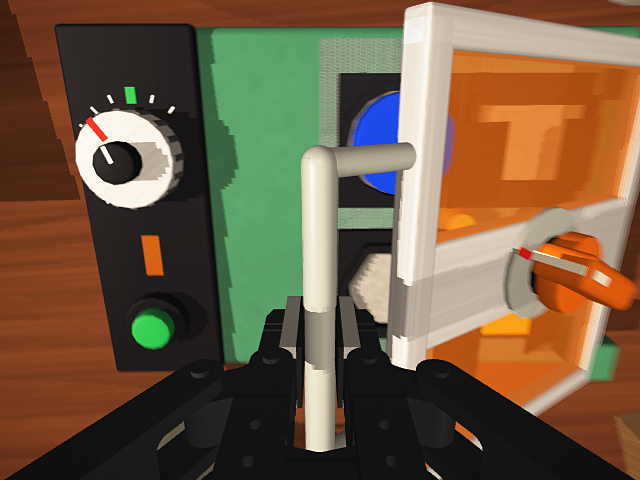

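```bash
python3 -m crank '[{"offset":[-0.09,-1.23,-2.22],"rot":[0,0,0]},{"offset":[-0.07,-0.97,-2.34],"rot":[0,0,0]},{"offset":[-0.05,-0.71,-2.44],"rot":[0,0,0]}]'
python3 -m crank '[{"offset":[-0.03,-0.43,-2.5],"rot":[0,0,0]},{"offset":[0,-0.1,-1.3],"rot":[0,0,0]},{"offset":[0,-0.04,-0.8],"rot":[0,0,0]},{"offset":[0,0,0],"rot":[0,0,0]}]'
python3 tip.py w32
```

```text
time_s: 30.15
position: [529.9, 65.9, 66.8]
eef_rot: [-0.0, 0.037, 0.999, -0.0]
ft_force: [3.2, 9.6, -0.4]
finger_gap: 11.0
time_s: 30.55
position: [529.4, 60.7, 20.4]
eef_rot: [-0.001, 0.037, 0.999, -0.0]
ft_force: [3.9, 2.3, -6.6]
finger_gap: 11.2
-1 [  9.8  -9.1 -38.4]
1 [  9.4  17.6 -38. ]
11.169588413818273 [529.43891327  60.72098623  20.36687497] [ 3.85184435  2.29516115 -6.5980404 ]
```

View pics/w32.png

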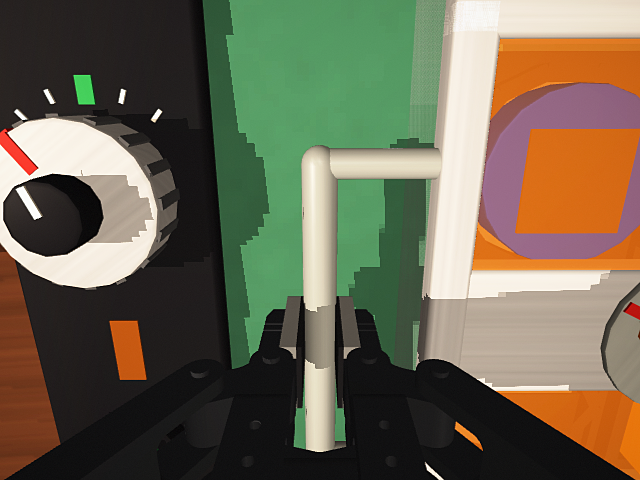

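```bash
python3 -m crank '[{"offset":[0,0,-0.2],"rot":[0,0,0]},{"offset":[0,0,0],"rot":[0,0,0]}]'
python3 -m crank '[{"offset":[0,0,-0.2],"rot":[0,0,0]},{"offset":[0,0,0],"rot":[0,0,0]}]'
```

```text
time_s: 30.8
position: [529.5, 60.8, 19.5]
eef_rot: [-0.0, 0.037, 0.999, -0.0]
ft_force: [0.5, 3.2, -1.5]
finger_gap: 10.6
time_s: 31.0
position: [530.2, 60.7, 18.4]
eef_rot: [0.0, 0.037, 0.999, -0.0]
ft_force: [-3.9, 0.7, 14.6]
finger_gap: 11.2
```

```bash
python3 -m crank '[{"offset":[0,0,-0.1],"rot":[0,0,0]},{"offset":[0,0,0],"rot":[0,0,0]}]'
python3 -c "
from h import *
print(r.state()['position'],r.state()['ft_force'])"
```

```text
time_s: 31.2
position: [530.6, 60.7, 17.8]
eef_rot: [0.001, 0.037, 0.999, 0.0]
ft_force: [-4.5, 0.5, 20.9]
finger_gap: 11.0
[530.59616241  60.70119436  17.75732004] [-4.4561078   0.54156673 20.85613651]
```

```bash
python3 -m crank '[{"offset":[0,0,0.1],"rot":[0,0,0]},{"offset":[0,0,0],"rot":[0,0,0]},{"offset":[0,0,0],"rot":[0,0,0]},{"offset":[0,0,0],"rot":[0,0,0]}]' 0.33
python3 -m crank '[{"offset":[0,0,1],"rot":[0,0,0]},{"offset":[0,0,3],"rot":[0,0,0]},{"offset":[0,0,4],"rot":[0,0,0]},{"offset":[0,0,4],"rot":[0,0,0]},{"offset":[0,0,4],"rot":[0,0,0]}]'
python3 -m crank '[{"offset":[0.3,3,2],"rot":[0,0,0]},{"offset":[0.2,3,2],"rot":[0,0,0]},{"offset":[0.2,3,0],"rot":[0,0,0]},{"offset":[0,0,0],"rot":[0,0,0]},{"offset":[0,0,0],"rot":[0,0,0]}]'
python3 tip.py w33; python3 - <<'E'
from h import *
d=np.load("pics/w33.npz"); W=d["W"]; f=d["f"].astype(int)
m=(W[...,2]>66)&(W[...,2]<112)&(abs(W[...,0]-539)<45)&(abs(W[...,1]-191)<45)
P=W[m]; print(len(P),np.round(np.percentile(P,[5,50,95],axis=0)))
org=(f[...,0]>180)&(f[...,1]<150)&(f[...,2]<90); print("knob",comp(W,org,98,110)); print("washer",comp(W,np.ones_like(org),69,76,(0,640,0,480)))
E
```

```text
time_s: 31.6
position: [529.8, 60.8, 17.6]
eef_rot: [-0.0, 0.037, 0.999, -0.0]
ft_force: [-0.8, 0.1, 0.2]
finger_gap: 28.0
time_s: 32.1
position: [529.7, 60.7, 180.1]
eef_rot: [0.0, 0.037, 0.999, -0.0]
ft_force: [0.0, 0.6, -0.0]
finger_gap: 28.2
time_s: 32.6
position: [536.7, 151.1, 218.1]
eef_rot: [-0.0, 0.036, 0.999, -0.0]
ft_force: [-0.6, -0.6, 0.0]
finger_gap: 27.9
-1 [  8.1 -15.6 -38.1]
1 [  8.1  16.2 -38.3]
27.908684867000506 [536.67716428 151.10669267 218.06500187] [-0.60244328 -0.57614978  0.018477  ]
11686 [[498. 151.  67.]
 [532. 190.  68.]
 [579. 232. 104.]]
knob {'n': 1310, 'mean': array([539.4, 191.3, 103.3]), 'rect': (array([539.3, 190.1]), array([54.9, 15.4]), 59.5), 'circ': (array([539.4, 190.1]), 27.8)}
washer {'n': 1686, 'mean': array([533.3, 190.1,  71.7]), 'rect': (array([538.8, 190.3]), array([58. , 59.7]), 44.5), 'circ': (array([540.4, 190.9]), 31.0)}
```

View pics/w33.png

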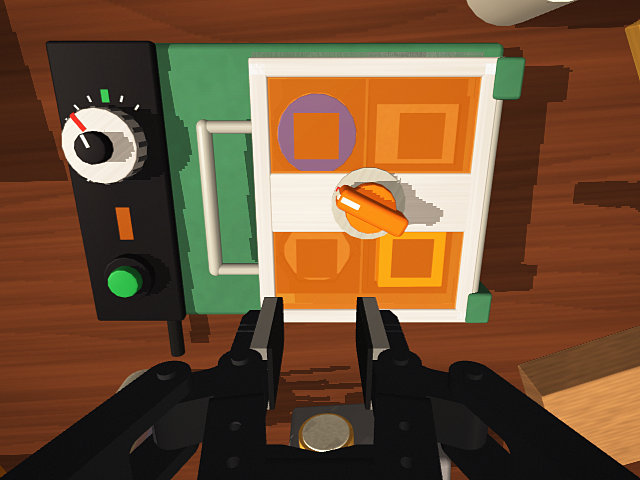

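The lid is shut and flat over both blanks. The knob bar lies at 59.5° with its white end at (345,200). I'll turn to tool yaw 239.5° and centre over it.

```bash
python3 -m crank '[{"offset":[0.03,0.5,0],"rot":[0,0,0.139]},{"offset":[0.03,0.5,0],"rot":[0,0,0.139]},{"offset":[0.03,0.5,0],"rot":[0,0,0.139]},{"offset":[0.03,0.5,0],"rot":[0,0,0.139]},{"offset":[0.03,0.5,0],"rot":[0,0,0.139]}]' 0.45
python3 -m crank '[{"offset":[0.03,0.5,0],"rot":[0,0,0.139]},{"offset":[0.03,0.5,0],"rot":[0,0,0.139]},{"offset":[0.03,0.4,0],"rot":[0,0,0.139]},{"offset":[0,0,0],"rot":[0,0,0]},{"offset":[0,0,0],"rot":[0,0,0]}]'
python3 tip.py w34; python3 - <<'E'
from h import *
d=np.load("pics/w34.npz"); W=d["W"]; f=d["f"].astype(int)
org=(f[...,0]>180)&(f[...,1]<150)&(f[...,2]<90); print("knob",comp(W,org,98,110));
q=r.state()["eef_rot"]; print(np.degrees(2*np.arctan2(q[2],q[1])),r.state()["joints"][6])
E
```

```text
time_s: 33.15
position: [538.5, 174.7, 217.8]
eef_rot: [-0.0, -0.308, 0.952, -0.0]
ft_force: [1.4, -0.0, -0.4]
finger_gap: 38.4
time_s: 33.65
position: [539.5, 188.9, 217.8]
eef_rot: [-0.0, -0.494, 0.87, -0.0]
ft_force: [-0.9, -1.1, -0.0]
finger_gap: 38.4
-1 [  7.7 -21.3 -38.1]
1 [  7.4  19.1 -38.4]
38.35127579406763 [539.47616191 188.86256849 217.78358954] [-0.94877097 -1.07517631 -0.01319503]
knob {'n': 1302, 'mean': array([540. , 190.6, 103.2]), 'rect': (array([539.5, 190.2]), array([55.3, 14.4]), 58.8), 'circ': (array([539.3, 190.3]), 27.9)}
239.18515041186595 2.222261267320921
```

View pics/w34.png

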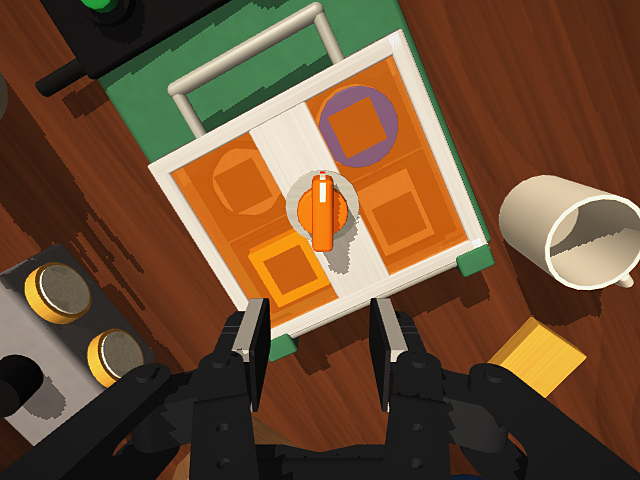

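```bash
python3 -m crank '[{"offset":[0,0.12,-5],"rot":[0,0,0]},{"offset":[0,0,-5],"rot":[0,0,0]},{"offset":[0,0,-4],"rot":[0,0,0]},{"offset":[0,0,-2],"rot":[0,0,0]},{"offset":[0,0,-1],"rot":[0,0,0]}]'
python3 -m crank '[{"offset":[0,0,0],"rot":[0,0,0]},{"offset":[0,0,0],"rot":[0,0,0]},{"offset":[0,0,0],"rot":[0,0,0]}]'
python3 tip.py w35
python3 -c "
from h import *
print(r.state()['moment'])"
```

```text
time_s: 34.2
position: [538.5, 190.2, 45.9]
eef_rot: [-0.001, -0.495, 0.869, -0.0]
ft_force: [0.1, -0.6, 1.3]
finger_gap: 38.3
time_s: 34.5
position: [540.2, 191.4, 49.2]
eef_rot: [0.001, -0.496, 0.868, -0.0]
ft_force: [-0.4, -0.3, 0.5]
finger_gap: 38.6
-1 [ 10.8 -16.5 -33.5]
1 [ 11.7  16.9 -33. ]
38.576883317976225 [540.19075891 191.40446865  49.19576089] [-0.38415053 -0.34878376  0.46051946]
[-0.0377536  -0.03147201  0.06165197]
```

View pics/w35.png

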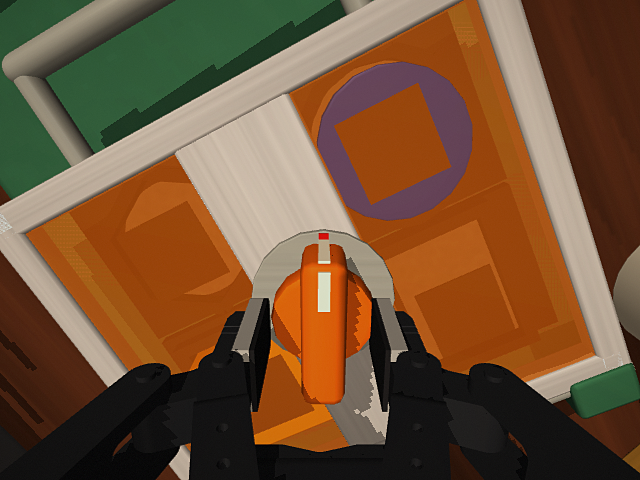

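```bash
python3 -m crank '[{"offset":[-0.05,-0.08,-0.5],"rot":[0,0,0]},{"offset":[0,0,0],"rot":[0,0,0]},{"offset":[0,0,0],"rot":[0,0,0]}]'
python3 -m crank '[{"offset":[0,0,0],"rot":[0,0,0]},{"offset":[0,0,0],"rot":[0,0,0]},{"offset":[0,0,0],"rot":[0,0,0]},{"offset":[0,0,0],"rot":[0,0,0]}]' 0.05 40
cat > mz.py <<'E'
from h import *
p=r.state(); q=p["eef_rot"]; print("yaw",round(np.degrees(2*np.arctan2(q[2],q[1])),2),"M",np.round(p["moment"],3),"F",np.round(p["ft_force"],1),"gap",round(p["finger_gap"],1),"q7",round(p["joints"][6],2),np.round(p["position"],1))
E
python3 mz.py
```

```text
time_s: 34.85
position: [538.8, 190.3, 42.8]
eef_rot: [-0.0, -0.496, 0.868, -0.0]
ft_force: [-0.7, 1.0, 0.5]
finger_gap: 38.5
time_s: 35.25
position: [539.0, 191.2, 44.3]
eef_rot: [0.001, -0.496, 0.868, 0.0]
ft_force: [-11.3, -0.2, 27.5]
finger_gap: 15.5
yaw 239.51 M [ 0.007  2.479 -0.118] F [-11.3  -0.2  27.5] gap 15.5 q7 2.23 [539.  191.2  44.3]
```

```bash
python3 -m crank '[{"offset":[0,0,0.5],"rot":[0,0,0]},{"offset":[0,0,0],"rot":[0,0,0]},{"offset":[0,0,0],"rot":[0,0,0]}]' 0.35
python3 -m crank '[{"offset":[0,0,0],"rot":[0,0,0]},{"offset":[0,0,0],"rot":[0,0,0]},{"offset":[0,0,0],"rot":[0,0,0]},{"offset":[0,0,0],"rot":[0,0,0]}]' 0.05 40
python3 mz.py
```

```text
time_s: 35.55
position: [538.9, 190.3, 47.7]
eef_rot: [0.0, -0.496, 0.868, -0.0]
ft_force: [-1.2, 0.4, -0.5]
finger_gap: 30.0
time_s: 35.95
position: [538.4, 190.5, 47.7]
eef_rot: [-0.0, -0.496, 0.868, 0.0]
ft_force: [-4.4, 0.8, 6.0]
finger_gap: 15.4
yaw 239.49 M [ 0.102  0.953 -0.091] F [-4.4  0.8  6. ] gap 15.4 q7 2.23 [538.4 190.5  47.7]
```

```bash
python3 -m crank '[{"offset":[0,0,0],"rot":[0,0,-0.1]},{"offset":[0,0,0],"rot":[0,0,-0.1]},{"offset":[0,0,0],"rot":[0,0,-0.1]}]' >/dev/null; python3 mz.py
python3 -m crank '[{"offset":[0,0,0],"rot":[0,0,-0.1]},{"offset":[0,0,0],"rot":[0,0,-0.1]},{"offset":[0,0,0],"rot":[0,0,-0.1]}]'>/dev/null; python3 mz.py
python3 -m crank '[{"offset":[0,0,0],"rot":[0,0,-0.1]}]'>/dev/null; python3 mz.py
python3 -m crank '[{"offset":[0,0,0],"rot":[0,0,-0.1]}]'>/dev/null; python3 mz.py; python3 tip.py w36
```

```text
yaw 222.07 M [0.    1.    0.064] F [-3.5  0.1  5.7] gap 15.1 q7 1.97 [538.4 190.5  47.7]
yaw 204.89 M [-0.084  1.036  0.094] F [-4.8 -0.4  6. ] gap 14.8 q7 1.71 [538.4 190.5  47.7]
yaw 199.16 M [-0.131  1.048  0.057] F [-3.9  0.1  6.3] gap 15.0 q7 1.63 [538.4 190.4  47.7]
yaw 193.43 M [-0.09   1.064  0.071] F [-4.8  0.1  6.1] gap 15.3 q7 1.54 [538.3 190.4  47.7]
-1 [  9.4 -20.  -25.1]
1 [ 10.1  21.  -25.1]
15.320669951704197 [538.33432234 190.40125127  47.68752216] [-4.8158794   0.10145036  6.05014755]
```

View pics/w36.png

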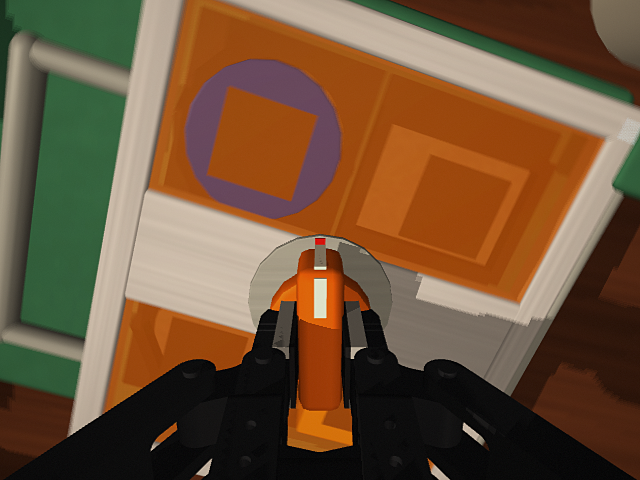

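```bash
python3 -m crank '[{"offset":[0,0,0],"rot":[0,0,-0.1]}]'>/dev/null; python3 mz.py
python3 -m crank '[{"offset":[0,0,0],"rot":[0,0,-0.1]}]'>/dev/null; python3 mz.py
python3 -m crank '[{"offset":[0,0,0],"rot":[0,0,-0.1]}]'>/dev/null; python3 mz.py
python3 -m crank '[{"offset":[0,0,0],"rot":[0,0,-0.1]}]'>/dev/null; python3 mz.py
```

```text
yaw 187.87 M [-0.106  1.043  0.004] F [-4.9  0.3  6.7] gap 15.3 q7 1.46 [538.3 190.4  47.7]
yaw 181.98 M [-0.138  1.108  0.185] F [-4.7 -0.8  6.5] gap 15.1 q7 1.37 [538.3 190.4  47.7]
yaw 176.25 M [-0.212  1.112  0.242] F [-4.4 -1.   7.4] gap 14.9 q7 1.29 [538.3 190.4  47.7]
yaw 170.52 M [-0.144  1.144  0.213] F [-4.7 -0.9  7.2] gap 15.2 q7 1.2 [538.3 190.4  47.7]
```

```bash
python3 tip.py w37
```

```text
-1 [ 10.2 -19.1 -25.1]
1 [  9.9  22.2 -25.1]
15.20911727380671 [538.30407456 190.39068465  47.67070107] [-4.70853024 -0.88351458  7.22363757]
```

View pics/w37.png

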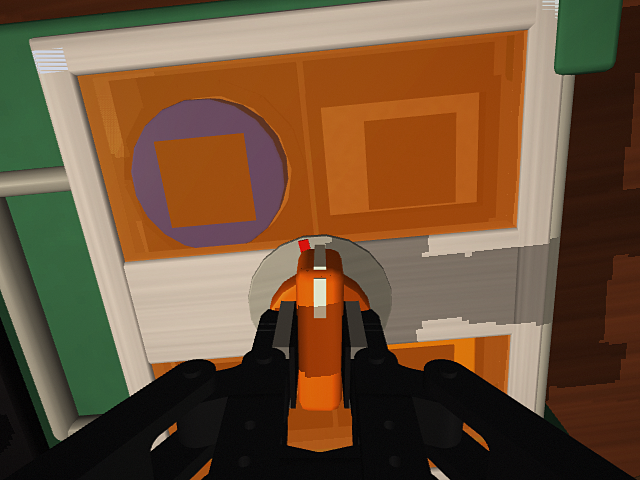

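The screw is home at about yaw 184.5°: torque rose to 0.24 and the tick now lags by about 14°. The first click is due near 154.5°, so I'll aim for about 145°.

```bash
python3 -m crank '[{"offset":[0,0,0],"rot":[0,0,-0.1]},{"offset":[0,0,0],"rot":[0,0,-0.1]}]'>/dev/null; python3 mz.py
python3 -m crank '[{"offset":[0,0,0],"rot":[0,0,-0.1]}]'>/dev/null; python3 mz.py
python3 -m crank '[{"offset":[0,0,0],"rot":[0,0,-0.1]}]'>/dev/null; python3 mz.py
python3 -m crank '[{"offset":[0,0,0],"rot":[0,0,-0.03]},{"offset":[0,0,0],"rot":[0,0,0]}]'>/dev/null; python3 mz.py
python3 tip.py w38
```

```text
yaw 159.06 M [-0.115  1.199 -0.078] F [-5.1 -0.5  6.3] gap 15.2 q7 1.03 [538.2 190.4  47.7]
yaw 153.32 M [-0.158  1.231  0.094] F [-5.8  0.2  6. ] gap 14.8 q7 0.95 [538.3 190.4  47.7]
yaw 147.59 M [-0.144  1.276  0.267] F [-5.4 -0.5  6.9] gap 15.0 q7 0.86 [538.3 190.4  47.7]
yaw 146.04 M [-0.181  1.198  0.048] F [-5.7 -1.3  7.4] gap 15.3 q7 0.84 [538.2 190.4  47.7]
-1 [ 10.3 -19.3 -25.1]
1 [  8.6  21.7 -25.1]
15.26381333728388 [538.24871733 190.36919996  47.65355821] [-5.74587043 -1.29163426  7.37237405]
```

View pics/w38.png

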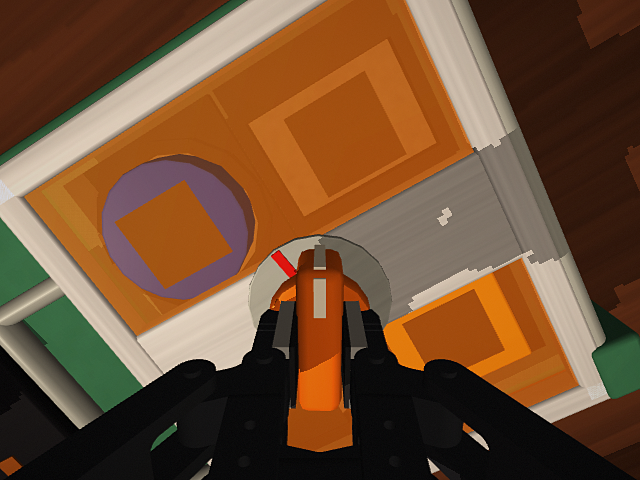

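```bash
python3 -m crank '[{"offset":[0,0,0],"rot":[0,0,0]},{"offset":[0,0,0],"rot":[0,0,0]},{"offset":[0,0,0],"rot":[0,0,0]},{"offset":[0,0,0],"rot":[0,0,0]}]' 0.45
python3 -m crank '[{"offset":[0,0,2],"rot":[0,0,0]},{"offset":[0,0,4],"rot":[0,0,0]},{"offset":[0,0,5],"rot":[0,0,0]},{"offset":[0,0,5],"rot":[0,0,0]},{"offset":[0,0,0],"rot":[0,0,0]}]'
python3 mz.py; python3 tip.py w39; python3 - <<'E'
from h import *
d=np.load("pics/w39.npz"); W=d["W"]; f=d["f"].astype(int)
org=(f[...,0]>150)&(f[...,1]<150)&(f[...,2]<90); print("knob",comp(W,org,98,110))
red=(f[...,0]>150)&(f[...,1]<60)&(f[...,2]<60); print("tick",comp(W,red,69,76))
wh=(f.min(-1)>120); print("white",comp(W,wh,99,110))
E
```

```text
time_s: 38.3
position: [538.9, 190.3, 47.7]
eef_rot: [0.0, 0.292, 0.957, -0.0]
ft_force: [0.3, -0.1, -0.5]
finger_gap: 38.7
time_s: 38.8
position: [541.6, 191.0, 214.1]
eef_rot: [0.003, 0.292, 0.956, 0.003]
ft_force: [0.3, 0.4, -0.9]
finger_gap: 38.5
yaw 146.07 M [ 0.012 -0.002  0.029] F [ 0.3  0.4 -0.9] gap 38.5 q7 0.74 [541.6 191.  214.1]
-1 [  7.7 -19.6 -38.2]
1 [  7.6  21.  -38.2]
38.549722262183096 [541.64474287 190.98977716 214.11539194] [ 0.34686716  0.36692011 -0.91646311]
knob {'n': 1142, 'mean': array([539.7, 191.6, 102.9]), 'rect': (array([539.1, 190.9]), array([16. , 55.5]), 62.9), 'circ': (array([539. , 190.7]), 27.9)}
tick {'n': 55, 'mean': array([515.2, 189.1,  72.5]), 'rect': (array([515.6, 189.3]), array([10.2,  3.4]), 2.0), 'circ': (array([515.6, 188.9]), 5.2)}
white {'n': 121, 'mean': array([522. , 199.5, 104.2]), 'rect': (array([522.1, 199.4]), array([ 4.2, 13.9]), 62.8), 'circ': (array([522.1, 199.5]), 7.1)}
```

View pics/w39.png

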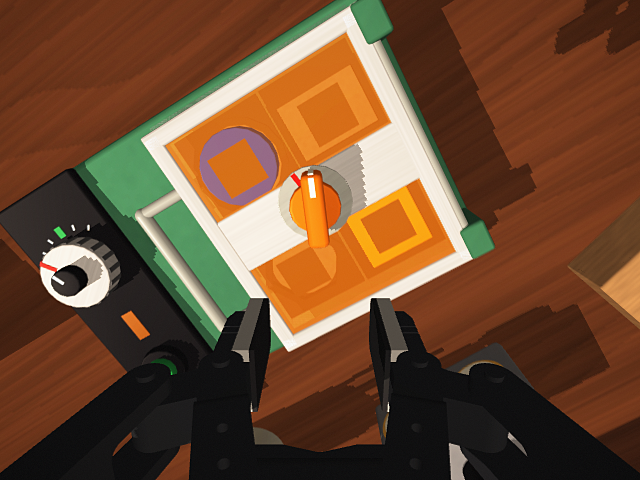

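```bash
python3 -m crank '[{"offset":[-1.0,-3.5,0],"rot":[0,0,-0.125]},{"offset":[-1.0,-3.5,0],"rot":[0,0,-0.125]},{"offset":[-1.0,-3.5,0],"rot":[0,0,-0.125]},{"offset":[-1.0,-3.5,0],"rot":[0,0,-0.125]},{"offset":[-1.0,-3.5,0],"rot":[0,0,-0.125]}]' 1
python3 -m crank '[{"offset":[-1.0,-3.5,-2],"rot":[0,0,-0.125]},{"offset":[0,0,-2],"rot":[0,0,0]},{"offset":[0,0,0],"rot":[0,0,0]},{"offset":[0,0,0],"rot":[0,0,0]},{"offset":[0,0,0],"rot":[0,0,0]}]'
cat > ring.py <<'E'
from h import *
import sys
p=r.state(); s=snapshot("wrist"); W=cloud(s,p); fr=s["frame"]; save(sys.argv[1],fr); f=fr.astype(int)
m=np.ones(W.shape[:2],bool); near=(abs(W[...,0]-478)<45)&(abs(W[...,1]+20)<45)
ringtop=(f.min(-1)>120)&near; print("ring",comp(W,ringtop|((f[...,0]>150)&near),60,66))
red=(f[...,0]>150)&(f[...,1]<90)&(f[...,2]<90)&near; a=comp(W,red,60,67); print("red",a)
g=(f[...,1]>150)&(f[...,0]<120)&near; b=comp(W,g,36,46); print("green",b)
wk=(f.min(-1)>130)&near; k=comp(W,wk,72,82); print("inner white",k)
print(np.round(p["position"],1))
c=np.array([479.1,-20.2])
for n,x in (("red",a),("green",b),("innerwhite",k)):
    if x: v=x["rect"][0]-c; print(n,"ang",round(np.degrees(np.arctan2(v[1],v[0]))%360,1),"r",round(float(np.hypot(*v)),1))
E
python3 ring.py w40; python3 mz.py
```

```text
time_s: 39.35
position: [487.8, 14.1, 207.0]
eef_rot: [-0.0, 0.574, 0.819, -0.0]
ft_force: [1.2, -0.8, -0.2]
finger_gap: 85.5
time_s: 39.85
position: [479.3, -19.0, 168.3]
eef_rot: [0.0, 0.621, 0.784, 0.0]
ft_force: [-0.2, -1.1, 0.0]
finger_gap: 85.0
ring {'n': 4024, 'mean': array([478.5, -18.3,  62.7]), 'rect': (array([478.8, -20.3]), array([59.1, 58.6]), 76.8), 'circ': (array([478.6, -20.4]), 30.1)}
red {'n': 105, 'mean': array([459.1, -31.9,  63.1]), 'rect': (array([459.2, -31.9]), array([15.,  4.]), 31.6), 'circ': (array([459. , -31.8]), 7.6)}
green {'n': 102, 'mean': array([440.6, -17.2,  40.7]), 'rect': (array([440.6, -17.3]), array([6.2, 9.8]), 86.3), 'circ': (array([440.4, -17. ]), 5.4)}
inner white {'n': 61, 'mean': array([473.3, -21.7,  77.6]), 'rect': (array([473.3, -21.8]), array([9.7, 2.8]), 16.8), 'circ': (array([473.2, -21.5]), 5.0)}
[479.3 -19.  168.3]
red ang 210.5 r 23.1
green ang 175.7 r 38.6
innerwhite ang 195.4 r 6.0
yaw 103.2 M [ 0.025  0.003 -0.047] F [-0.2  0.7  1.1] gap 85.3 q7 0.39 [479.4 -19.1 168.4]
```

View pics/w40.png

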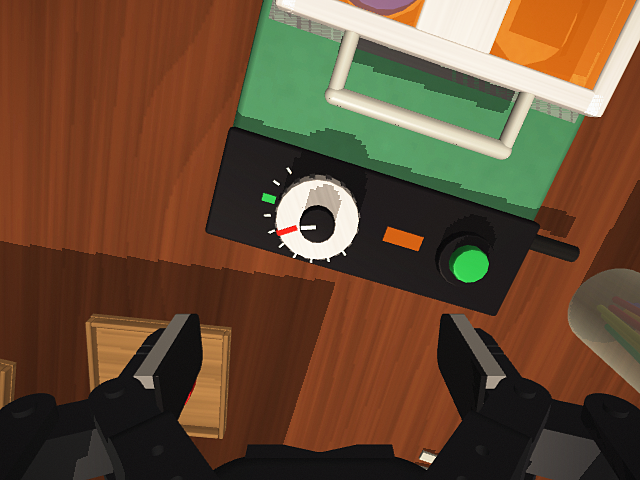

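```bash
python3 -m crank '[{"offset":[-0.06,-0.12,-5],"rot":[0,0,0]},{"offset":[0,0,-4.5],"rot":[0,0,0]},{"offset":[0,0,-3],"rot":[0,0,0]},{"offset":[0,0,-2],"rot":[0,0,0]},{"offset":[0,0,0],"rot":[0,0,0]}]'
python3 -m crank '[{"offset":[0,0,0],"rot":[0,0,0]},{"offset":[0,0,0],"rot":[0,0,0]},{"offset":[0,0,0],"rot":[0,0,0]}]'; python3 mz.py; python3 tip.py w41
```

```text
time_s: 40.4
position: [477.3, -20.6, 21.2]
eef_rot: [-0.001, 0.621, 0.784, -0.001]
ft_force: [0.6, -0.3, 0.3]
finger_gap: 85.8
time_s: 40.7
position: [479.1, -20.5, 24.0]
eef_rot: [0.001, 0.621, 0.783, 0.001]
ft_force: [-0.2, -0.3, -0.0]
finger_gap: 85.7
yaw 103.15 M [-0.027  0.013  0.036] F [-0.2 -0.3 -0. ] gap 85.7 q7 0.61 [479.1 -20.5  24. ]
-1 [ 10.9 -28.6 -28.6]
1 [  6.9  29.6 -32.5]
85.71990834657919 [479.08619151 -20.49171071  23.97460048] [-0.2150587  -0.33782076 -0.02251094]
```

View pics/w41.png

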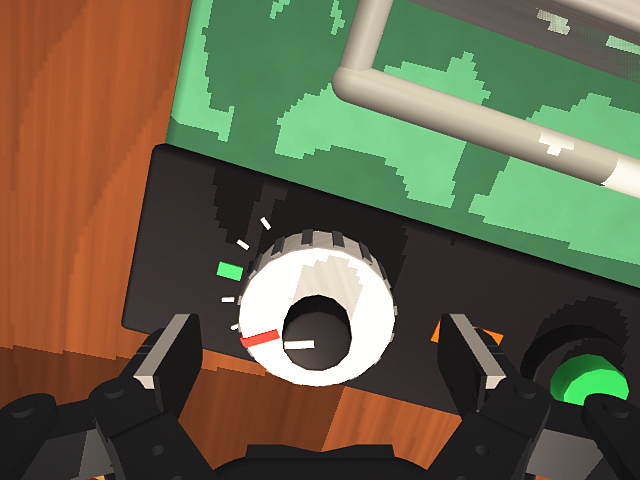

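```bash
python3 -m crank '[{"offset":[0,0,-1],"rot":[0,0,0]},{"offset":[0,0,-0.8],"rot":[0,0,0]},{"offset":[0,0,0],"rot":[0,0,0]},{"offset":[0,0,0],"rot":[0,0,0]}]'; python3 mz.py
python3 -m crank '[{"offset":[0,0,0],"rot":[0,0,0]},{"offset":[0,0,0],"rot":[0,0,0]},{"offset":[0,0,0],"rot":[0,0,0]},{"offset":[0,0,0],"rot":[0,0,0]}]' 0.5 30
python3 mz.py; python3 tip.py w42
```

```text
time_s: 41.15
position: [478.0, -21.1, 4.4]
eef_rot: [-0.0, 0.622, 0.783, -0.0]
ft_force: [-0.3, 0.0, -0.4]
finger_gap: 85.4
yaw 103.1 M [ 0.071 -0.015  0.024] F [-0.3  0.  -0.4] gap 85.4 q7 0.64 [478.  -21.1   4.4]
time_s: 41.55
position: [478.0, -21.0, 5.2]
eef_rot: [-0.0, 0.622, 0.783, -0.0]
ft_force: [-5.5, -0.4, 12.1]
finger_gap: 59.0
yaw 103.11 M [-0.175  1.252  0.007] F [-5.5 -0.4 12.1] gap 59.0 q7 0.64 [478.  -21.    5.2]
-1 [  9.3 -49.7 -33.1]
1 [  9.4  44.9 -33.2]
59.026213571534335 [478.03615626 -20.95115986   5.18117979] [-5.54222586 -0.3612235  12.09254259]
```

View pics/w42.png

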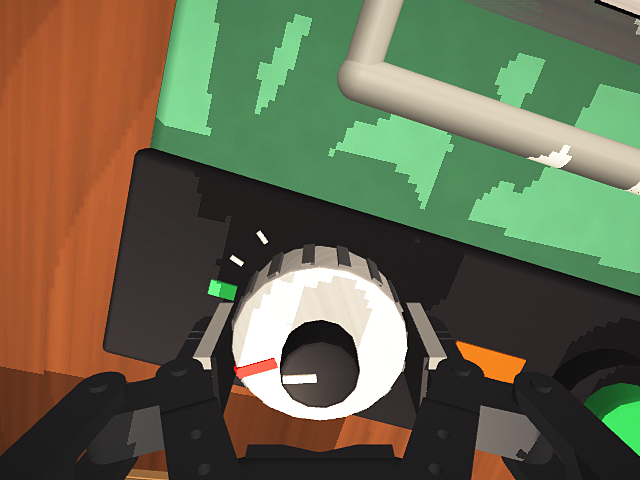

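```bash
python3 -m crank '[{"offset":[0,0,0],"rot":[0,0,-0.1]},{"offset":[0,0,0],"rot":[0,0,-0.1]},{"offset":[0,0,0],"rot":[0,0,-0.1]},{"offset":[0,0,0],"rot":[0,0,-0.1]},{"offset":[0,0,0],"rot":[0,0,-0.1]}]'; python3 mz.py
python3 -m crank '[{"offset":[0,0,0],"rot":[0,0,-0.1]},{"offset":[0,0,0],"rot":[0,0,-0.01]},{"offset":[0,0,0],"rot":[0,0,0]}]'; python3 mz.py; python3 ring.py w43
```

```text
time_s: 42.1
position: [477.7, -20.9, 5.2]
eef_rot: [-0.001, 0.797, 0.603, -0.0]
ft_force: [-7.4, 0.1, 13.3]
finger_gap: 58.8
yaw 74.22 M [-0.098  1.956  0.093] F [-7.4  0.1 13.3] gap 58.8 q7 0.24 [477.7 -20.9   5.2]
time_s: 42.4
position: [477.6, -20.9, 5.1]
eef_rot: [-0.001, 0.828, 0.56, -0.0]
ft_force: [-7.2, 0.0, 16.2]
finger_gap: 58.9
yaw 68.13 M [ 0.016  1.967 -0.053] F [-7.2  0.  16.2] gap 58.9 q7 0.15 [477.6 -20.9   5.1]
ring {'n': 15553, 'mean': array([480.8, -15. ,  62.6]), 'rect': (array([478.8, -20. ]), array([61. , 58.9]), 66.5), 'circ': (array([478.8, -20.1]), 31.0)}
red {'n': 444, 'mean': array([456.1, -18.2,  63.3]), 'rect': (array([455.8, -18.2]), array([ 5.3, 15.6]), 87.3), 'circ': (array([455.8, -18.7]), 7.9)}
green None
inner white {'n': 261, 'mean': array([473.2, -21.5,  77.8]), 'rect': (array([472.9, -21.6]), array([10.6,  4.2]), 16.9), 'circ': (array([473. , -21.9]), 5.4)}
[477.6 -20.9   5.1]
red ang 175.1 r 23.4
innerwhite ang 192.7 r 6.4
```

View pics/w43.png

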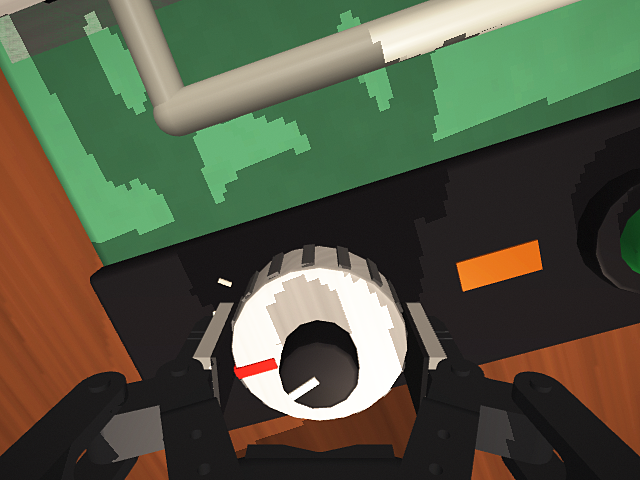

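```bash
python3 -m crank '[{"offset":[0,0,0],"rot":[0,0,0]},{"offset":[0,0,0],"rot":[0,0,0]},{"offset":[0,0,0],"rot":[0,0,0]},{"offset":[0,0,0],"rot":[0,0,0]},{"offset":[0,0,0],"rot":[0,0,0]}]' 1
python3 -m crank '[{"offset":[0,0,2],"rot":[0,0,0]},{"offset":[0,0,4],"rot":[0,0,0]},{"offset":[0,0,5],"rot":[0,0,0]},{"offset":[0,0,5],"rot":[0,0,0]},{"offset":[0,0,0],"rot":[0,0,0]}]'
python3 -m crank '[{"offset":[0,0,0],"rot":[0,0,0]},{"offset":[0,0,0],"rot":[0,0,0]}]'
python3 ring.py w44
python3 - <<'E'
from h import *
p=r.state(); s=snapshot("wrist"); save("w44c",s["frame"][120:300,200:440],3.3)
s=snapshot("top"); save("t5",s["frame"][130:310,110:350],3.3)
E
```

```text
time_s: 42.95
position: [478.3, -20.8, 4.8]
eef_rot: [0.0, 0.828, 0.56, -0.0]
ft_force: [-0.6, -0.4, -1.0]
finger_gap: 85.5
time_s: 43.45
position: [480.9, -21.0, 169.7]
eef_rot: [0.001, 0.828, 0.56, 0.004]
ft_force: [0.3, 0.8, -1.2]
finger_gap: 85.4
time_s: 43.65
position: [477.7, -20.6, 164.0]
eef_rot: [-0.0, 0.828, 0.561, -0.001]
ft_force: [-0.4, 0.5, -1.2]
finger_gap: 85.5
ring {'n': 4296, 'mean': array([479.8, -18. ,  62.6]), 'rect': (array([479.2, -20.1]), array([60.2, 60. ]), 62.5), 'circ': (array([479.1, -20.1]), 30.8)}
red {'n': 105, 'mean': array([455.7, -18.2,  63.1]), 'rect': (array([455.9, -18. ]), array([ 4.2, 14.8]), 86.9), 'circ': (array([455.9, -18.3]), 7.6)}
green {'n': 94, 'mean': array([440.3, -17. ,  40.6]), 'rect': (array([440.3, -17.2]), array([ 6.3, 10. ]), 84.0), 'circ': (array([440.7, -17.1]), 5.4)}
inner white {'n': 66, 'mean': array([473. , -21.8,  77.7]), 'rect': (array([472.5, -21.9]), array([10.9,  4.1]), 28.4), 'circ': (array([473. , -22.9]), 5.5)}
[477.7 -20.6 164. ]
red ang 174.6 r 23.3
green ang 175.6 r 38.9
innerwhite ang 194.4 r 6.8
```

View pics/w44c.png

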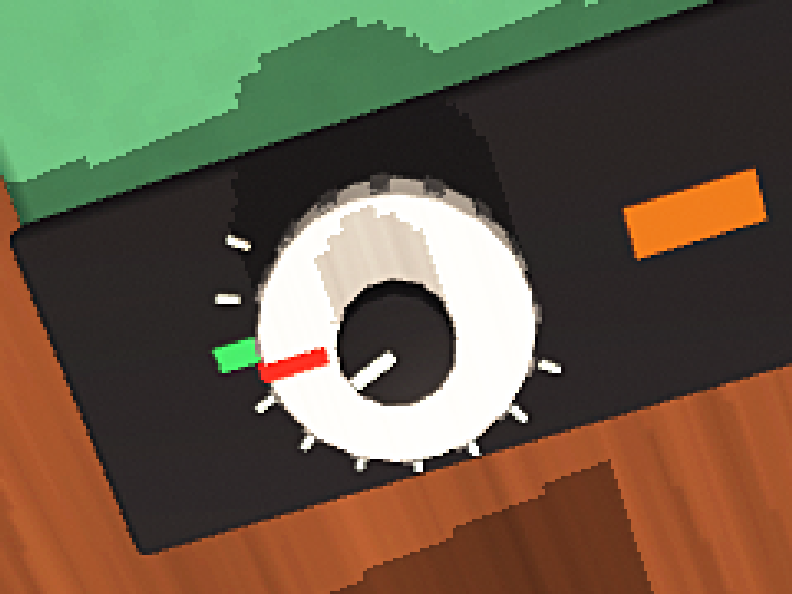

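View pics/t5.png

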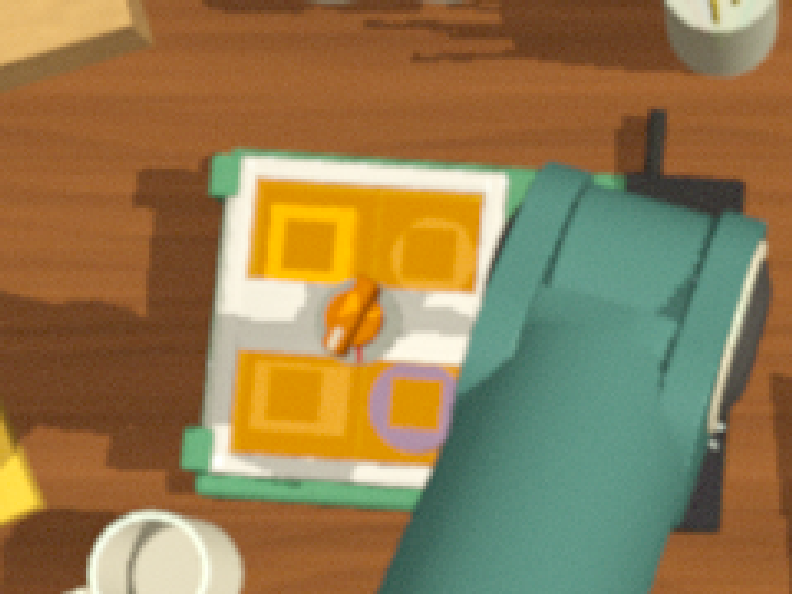

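```bash
python3 -m crank '[{"offset":[3,-0.2,0],"rot":[0,0,0]},{"offset":[3,-0.2,0],"rot":[0,0,0]},{"offset":[3,-0.2,0],"rot":[0,0,0]},{"offset":[3,-0.2,0],"rot":[0,0,0]},{"offset":[0,0,0],"rot":[0,0,0]}]' 0 30
python3 -m crank '[{"offset":[0,0,0],"rot":[0,0,0]},{"offset":[0,0,0],"rot":[0,0,0]},{"offset":[0,0,0],"rot":[0,0,0]}]'
python3 tip.py w45; python3 - <<'E'
from h import *
d=np.load("pics/w45.npz"); W=d["W"]; f=d["f"].astype(int)
near=(abs(W[...,0]-598)<25)&(abs(W[...,1]+28)<25)
g=(f[...,1]>120)&(f[...,0]<120)&near; print(comp(W,g,56,66))
E
```

```text
time_s: 44.3
position: [600.3, -29.5, 163.3]
eef_rot: [0.0, 0.828, 0.56, -0.001]
ft_force: [-0.3, -0.7, -0.3]
finger_gap: 12.2
time_s: 44.6
position: [597.6, -28.7, 164.7]
eef_rot: [-0.0, 0.828, 0.56, -0.0]
ft_force: [-1.0, -0.0, 0.5]
finger_gap: -0.4
-1 [ 11.5  -2.7 -39. ]
1 [ 11.4   4.1 -38.9]
-0.4139499415914232 [597.63663484 -28.74476652 164.73451409] [-0.9720036  -0.0064774   0.52344648]
{'n': 1042, 'mean': array([598.8, -28.3,  61.6]), 'rect': (array([598.7, -28.7]), array([26.2, 26.2]), 87.9), 'circ': (array([598.6, -28.9]), 13.6)}
```

View pics/w45.png

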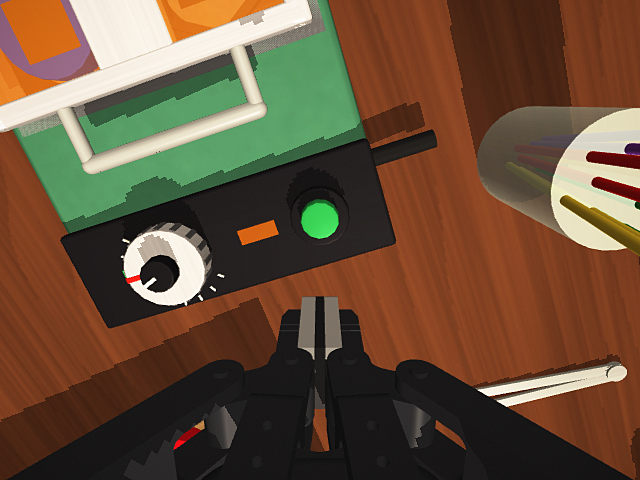

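```bash
python3 -m crank '[{"offset":[0.1,0,-5],"rot":[0,0,0]},{"offset":[0,0,-4],"rot":[0,0,0]},{"offset":[0,0,-2.5],"rot":[0,0,0]},{"offset":[0,0,-1.5],"rot":[0,0,0]},{"offset":[0,0,0],"rot":[0,0,0]}]'
python3 -m crank '[{"offset":[0,0,0],"rot":[0,0,0]},{"offset":[0,0,0],"rot":[0,0,0]}]'; python3 mz.py
```

```text
time_s: 45.15
position: [598.3, -28.7, 33.7]
eef_rot: [-0.001, 0.828, 0.56, -0.001]
ft_force: [0.4, -0.1, 0.0]
finger_gap: 0.1
time_s: 45.35
position: [600.1, -28.8, 36.3]
eef_rot: [0.0, 0.828, 0.56, 0.001]
ft_force: [-1.1, -0.0, 0.9]
finger_gap: 0.1
yaw 68.17 M [ 0.009  0.018 -0.006] F [-1.1 -0.   0.9] gap 0.1 q7 0.11 [600.1 -28.8  36.3]
```

```bash
python3 -m crank '[{"offset":[-0.1,0,-0.5],"rot":[0,0,0]},{"offset":[0,0,-0.5],"rot":[0,0,0]},{"offset":[0,0,0],"rot":[0,0,0]}]'; 
python3 -m crank '[{"offset":[0,0,-0.3],"rot":[0,0,0]},{"offset":[0,0,0],"rot":[0,0,0]}]'
python3 -m crank '[{"offset":[0,0,-0.2],"rot":[0,0,0]},{"offset":[0,0,0],"rot":[0,0,0]}]'
```

```text
time_s: 45.65
position: [598.3, -28.6, 24.5]
eef_rot: [-0.0, 0.828, 0.561, 0.0]
ft_force: [-0.1, 2.1, 2.8]
finger_gap: 0.2
time_s: 45.85
position: [598.4, -28.7, 21.7]
eef_rot: [-0.0, 0.828, 0.56, 0.0]
ft_force: [0.2, 0.4, 3.3]
finger_gap: -0.2
time_s: 46.05
position: [598.6, -28.8, 21.0]
eef_rot: [-0.0, 0.828, 0.56, 0.0]
ft_force: [-8.6, 3.5, 24.9]
finger_gap: 0.2
```

```bash
python3 -m crank '[{"offset":[0,0,-0.05],"rot":[0,0,0]},{"offset":[0,0,0],"rot":[0,0,0]}]'; python3 tip.py w46; python3 -c "
from h import *
im=cv2.imread('pics/w46.png'); cv2.imwrite('pics/w46c.png',cv2.resize(im[230:420,220:460],None,fx=3.2,fy=3.2))
d=np.load('pics/w46.npz'); W=d['W']; f=d['f'].astype(int)
near=(abs(W[...,0]-598)<22)&(abs(W[...,1]+28)<22)
print(comp(W,(f[...,1]>90)&(f[...,0]<90)&near,45,70)); print(comp(W,(f.max(-1)<70)&near,45,62))"
```

```text
time_s: 46.25
position: [598.7, -28.7, 20.9]
eef_rot: [-0.0, 0.828, 0.56, 0.001]
ft_force: [-10.7, 3.5, 32.0]
finger_gap: 0.3
-1 [ 11.7 -18.4 -27. ]
1 [ 10.2  18.8 -27.3]
0.2726099115654951 [598.66841765 -28.73452405  20.85235891] [-10.68120998   3.45237094  31.96742646]
{'n': 918, 'mean': array([601.2, -19.6,  54.2]), 'rect': (array([601.2, -21. ]), array([12.2, 26.6]), 71.5), 'circ': (array([599.5, -25.9]), 13.3)}
{'n': 2886, 'mean': array([598.1, -15.5,  50.9]), 'rect': (array([599.3, -21.5]), array([30.5, 43.1]), 83.9), 'circ': (array([598.6, -27.7]), 21.7)}
```

View pics/w46c.png

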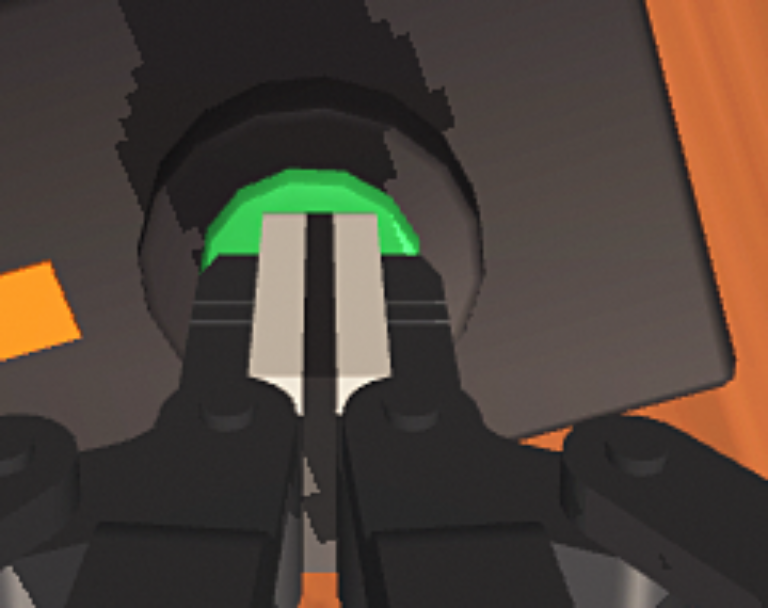

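The button's green is at about z 55 (62 when up) against a firm stop, so it is fully down. Retreating and doing the final checks.

```bash
python3 -m crank '[{"offset":[0,0,1],"rot":[0,0,0]},{"offset":[0,0,3],"rot":[0,0,0]},{"offset":[0,0,5],"rot":[0,0,0]},{"offset":[0,0,5],"rot":[0,0,0]},{"offset":[0,0,5],"rot":[0,0,0]}]'
python3 -m crank '[{"offset":[-3,-3,4],"rot":[0,0,0]},{"offset":[-3,-3,4],"rot":[0,0,0]},{"offset":[-3,-3,0],"rot":[0,0,0]},{"offset":[-3,-3,0],"rot":[0,0,0]},{"offset":[-3,-3,0],"rot":[0,0,0]}]'
python3 -m crank '[{"offset":[-2,-2,0],"rot":[0,0,0]},{"offset":[0,0,0],"rot":[0,0,0]},{"offset":[0,0,0],"rot":[0,0,0]}]'
python3 - <<'E'
from h import *
s=snapshot("top"); W=cloud(s); save("t6",s["frame"]); save("t6c",s["frame"][140:300,120:350],3.4)
s2=snapshot("scene"); save("s6",s2["frame"]); print(r.state()["ft_force"],r.state()["position"])
p=r.state(); s=snapshot("wrist"); save("w47",s["frame"])
E
```

```text
time_s: 46.8
position: [597.7, -29.1, 211.1]
eef_rot: [-0.0, 0.828, 0.56, -0.0]
ft_force: [0.3, 1.0, 0.1]
finger_gap: 0.4
time_s: 47.3
position: [455.3, -171.4, 277.7]
eef_rot: [-0.0, 0.828, 0.56, 0.0]
ft_force: [-0.1, -0.2, 0.6]
finger_gap: -0.0
time_s: 47.6
position: [436.8, -190.2, 278.0]
eef_rot: [-0.0, 0.828, 0.56, 0.0]
ft_force: [0.2, -0.1, -0.6]
finger_gap: 0.1
[0.32993379 0.25297492 0.01668576] [ 437.34067724 -189.56496359  277.8205786 ]
```

View pics/t6.png

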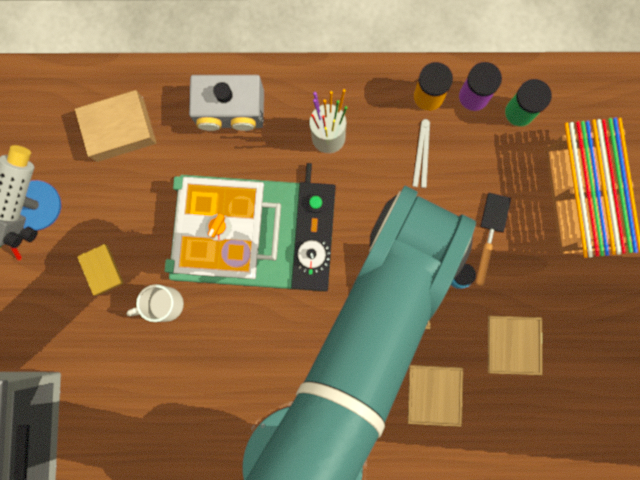

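View pics/t6c.png

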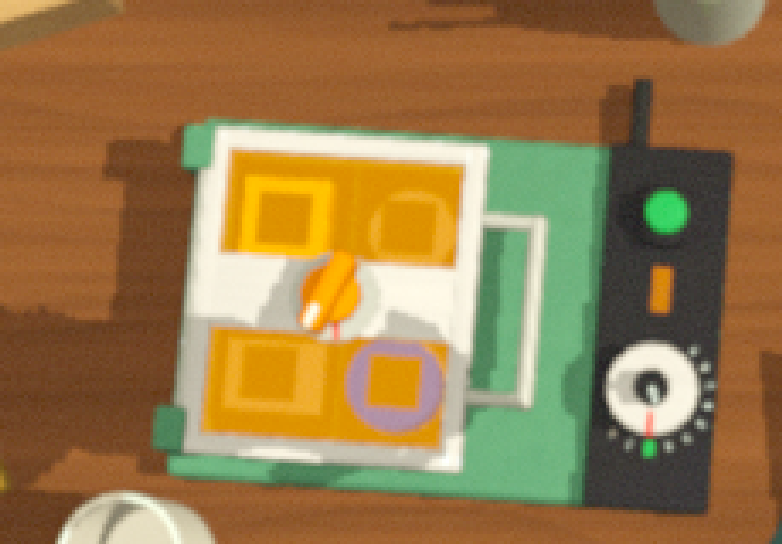

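View pics/s6.png

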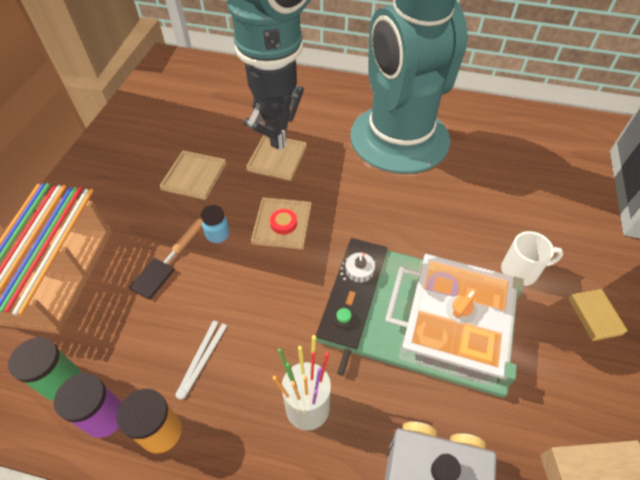

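The ruby is flat in the left-most tray, the lid is shut over both blanks, the pointer is on green, and the other things on the bench look unmoved.

```bash
python3 -c "
from workcell import r
r.job_done(); print(r.state()['time_s'])"
```

```text
the job is handed in; nothing more can be done
the job is handed in; nothing more can be done
```

The whole job is done in the order asked and handed in at about 48 s. No verdict is reported.

| Step | Last check |
|---|---|
| Ruby disc laid in the left-most tray | Lying flat, top at z 24.6 mm |
| Amber square and cobalt-blue disc laid in their dies (green and violet blanks were absent) | Both fully down, tops at about z 56 mm |
| Lid shut | Firm stop felt at 21 N; lies level in the pictures |
| Clamp knob tightened clockwise | Screw came home and the knob clicked once, settling about 31° past the red tick |
| Timer ring turned 0.61 rad clockwise | Red pointer within about 1° of the green mark; inner knob direction unchanged |
| Start button pressed | Down to about z 55 mm (from 62) against a firm stop, at 25 to 32 N |

**What disagreed:** The fingertips sit about 38 mm behind the reported TCP, which made my first grasp of the ruby close above it. I worked from the measured tips after that. During the second of those grasps the fingertips rubbed the die rim with about 21 N. Setting the ruby in the tray gave a brief 58 N at the wrist, below the 120 N limit.

**Clamp knob:** The torque peak and the settling angle both point to exactly one click, but the angle is measured only to within a couple of degrees.

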